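# Gauge a washer's bearing bush with a double-ended plug gauge

## Robot

A 6-joint arm with a two-finger parallel gripper is mounted at the origin on the work surface. World frame = base frame: x ahead of the robot, y to its left, z up, the work surface at z = 0. Lengths are in m, angles in rad, forces in N, time in s.
With the tool pointing down it reaches from about 0.35 to 0.95 m from the base axis. Payload 17.4 kg.
Tool frame: the origin (TCP) lies between the finger pads; the fingertips stand 14 mm ahead of it and the grasp point (between the pads) lies 5 mm behind it (robot.tip_extent is the distance from the TCP to the fingertips, in m); z points along the fingers, x is the direction in which the jaws open and shut, and the axes are right-handed (so a half turn about z gives the same grasp; the last joint's range is limited). The gripper opens to 93 mm and grips with 3 to 60 N. Pads are 15 mm wide; open, the fingers measure 128 mm over their backs; the gripper's body (75 mm by 188 mm) begins 65 mm behind the grasp point.
Start: joints at [-1.293, 0.116, 1.442, -0, 1.584, -0.038], TCP at [0.21, -0.642, 0.233] pointing down, gripper open.
Joint ranges: [-2.83, 2.83], [-0.83, 2.19], [0.07, 2.5], [-1.14, 4.28], [0.01, 3], [-2.97, 2.97]. Speed limits (rad/s): [1.89, 1.89, 2.22, 3.14, 3.14, 3.14].

## Interface

Orientations are given as a 3x3 rotation matrix whose columns are the frame's x, y, z axes.
In Python, from plant import robot, viewer, order gives the robot as it stands.
- The arm moves only by the shell command python3 -m crank 'ROWS'. ROWS is JSON, a list of rows, each a list of 7 numbers: the shift along the tool's x, y, z as a fraction of full scale, then the turn, a rotation vector about the tool's x, y, z as a fraction of full scale, then the finger opening in mm, from 0 to 93. A call has exactly 8 rows; each row shifts and turns the commanded pose from where the row before left it, along the tool's axes as they then stand; what a row does not reach is not made up. Full scale, the value 1, is 0.025 m for a shift and 0.08 rad for a turn. A row lasts 1/12 s, in which the tool goes at most 41.7 mm and 7.16 degrees, less where a joint would pass 70% of its speed; a pose out of reach is approached as far as the arm can. A call with a number of a shift or a turn outside -1 to 1 is refused whole. A call with a gripper value outside its range is refused whole. The fingers move at their own pace and stop on an object; the grip force is fixed at half the most. Time passes only in rows, so rows that do not move let the fingers close, or fill a call up. It gives the time, the measured TCP pose, the force and the opening at its end, in the units of the state.
- robot.state(): the state, without advancing time (a new reading comes with each control period).
- viewer.capture(name): name is "side" or "top"; returns a dict with "img" (420x560x3 uint8, red, green, blue), "fov_y" (degrees; the focal length in pixels is half the picture's height over the tangent of half this angle, whatever the lens; pixels are square), "cx", "cy" (the principal point, pixels), "k1" (the pictures are not rectified: a ray, as slopes to the right and down, at radius r is drawn at 1 + k1 r^2 times it, then the intrinsics apply), "eye" and "orientation" of the camera in the world. Camera axes: x right, y down, z forward; pixel columns grow to the right and rows downward; lengths in m; the calibration is good to about 2 mm. A picture is of the moment at which its call begins. There is no depth.
- order.finish_job(): hands the job in, once; it reports no verdict.
The state is a dict: "time": time; "qpos": joint angles; "dq": joint speeds; "effort": joint torques, N m; "tcp_pos": TCP position; "eef_rot": TCP orientation; "ft_force": force on the tool from outside, world axes, zero at the start; "moment": the same for the moment, N m; "width": finger opening in m.
Only numpy, scipy, OpenCV 4.12 (cv2) and the standard library are available. Lean on these libraries where they do the work, as an engineer would, in place of code of your own. Each camera call takes 0.05 s, during which the arm holds its last target.

## Task

Check the bush in the washing machine's bearing housing with the plug gauge: push the long, thinner go end fully home into the bore, collar pressed against the housing face, and draw it out again; then press the end face of the short, thicker no-go end squarely and steadily against the mouth of the same bore, centred on it, for about a second to confirm that it is refused. Press only gently, with a few newtons, never hard enough to force or jam it, then lay the gauge back in the two slots of its wooden cradle, let go, and leave the other things on the bench alone.

Things in the scene. Friction and masses are not known exactly. Their poses are not given: they have to be found in the camera images.
- gauge_mid (a point): Centre of the handle of the loose double-ended plug gauge, the place to grip it. Handle: black bar along the gauge's x, 90 mm long (x = -45 to 45 mm), 26 mm square with its four long edges cut off (flats 16 mm wide on the y and z sides). The go end is at +x, the no-go end at -x.
- go_seat (a point): Point on the go end's axis, x = 71 mm from gauge_mid; at the bore's centre when fully home (from either side). Beyond the handle: a steel collar (36 mm diameter, x = 45 to 51 mm), then the steel go end, 25 mm diameter, 42 mm long (x = 51 to 93 mm), its nose tapered over the last 3 mm to 23 mm. Axes as the gauge.
- nogo_face (a point): Centre of the flat end face of the steel no-go end, x = -67 mm from gauge_mid. No-go end: 28.5 mm diameter, 22 mm long (x = -45 to -67 mm), blunt. Axes as the gauge.
- gauge: The plug gauge as a whole, origin and axes as gauge_mid. About 0.4 kg, centre of mass some 10 mm towards the go end. It starts lying in the cradle, z up, x about along the cradle's x, and goes back there (either way round).
- housing: Aluminium bearing housing fixed to the bench, rigid: base 70 x 106 x 20 mm (x, y, z), on it a block 36 x 72 x 60 mm (top 80 mm above the bench) with a square window that holds a dark steel insert 46 mm square and 40 mm thick (2 mm proud of both faces) with the bronze-bushed bore. Origin at the centre of the underside, z up.
- bore (a point): Middle of the housing's window, 50 mm above the bench. The bore (26 mm diameter, 40 mm long, straight through, both mouths open and alike, 20 mm either way along x) runs level along this frame's x, but its axis lies up to 3 mm off this point sideways and up to 3 mm up or down, anew each time: find it by feel or sight. Go end: 1 mm clearance on the diameter.
- cradle: Wooden cradle fixed to the bench: base 100 x 80 x 12 mm, two uprights 8 mm thick across it at x = +-35 mm, 52 mm tall overall, each with a slot 34 mm wide and 15 mm deep, open at the top (slot floor 37 mm above the bench). Origin at the centre of the underside; the slots lie along its x.
- rest (a point): Where gauge_mid lies when the gauge rests in the middle of the cradle: 50 mm above the bench; axes as the cradle.
- screwdriver: Loose screwdriver, 170 mm, lying between housing and cradle: bystander.
- bearing: Loose steel bearing ring, 62 mm across, 16 mm tall, origin under its centre: bystander.
- pulley: Loose aluminium belt pulley, 76 mm across, 24 mm tall, origin under its centre: bystander.
- grease_jar: Loose low grease tin with a lid, 64 mm across, 28 mm tall, origin under its centre: bystander.
- detergent: Loose white bottle, 80 mm across, 190 mm tall, origin under its centre: bystander.
- wrench: Loose wrench, 180 mm, lying at the side: bystander.
Mind the look-alikes: they are no part of the job. Of the things that look like the housing, the largest one is meant. There is more than one size of the cradle; the one meant has the size given above.

How it is judged:
On the way, in this order (a step that is already met when the one before it is completed fails the run):
1. the go end is fully home in the bore, its collar pressed against the face (x of go_seat in the frame of bore between -0.0025 and 0.0025 m and y of go_seat in the frame of bore between -0.006 and 0.006 m and z of go_seat in the frame of bore between -0.006 and 0.006 m and angle between the x axis of gauge_mid and the x axis of bore, either way round below 0.06 rad and contact force between gauge and housing above 1 N), for 0.2 s.
2. the go end is drawn right out of the bore (distance between go_seat and bore above 0.045 m), for 0.1 s.
3. the no-go end's face is pressed with more than 2 N against the mouth of the bore, within 6.5 mm of the window's middle and square within 0.1 rad, and does not go in (distance between nogo_face and bore between 0.0175 and 0.0245 m and y of nogo_face in the frame of bore between -0.0065 and 0.0065 m and z of nogo_face in the frame of bore between -0.0065 and 0.0065 m and angle between the x axis of gauge_mid and the x axis of bore, either way round below 0.1 rad and contact force between gauge and housing above 2 N), for 0.4 s.
At the end, for the whole second after the job is handed in: the gauge lies at rest in both slots of the cradle, its middle within 14 mm along and 8 mm across of the cradle's middle and 4 mm in height, along the slots within 0.15 rad, either way round (x of gauge_mid in the frame of rest between -0.014 and 0.014 m and y of gauge_mid in the frame of rest between -0.008 and 0.008 m and z of gauge_mid in the frame of rest between -0.004 and 0.004 m and angle between the x axis of gauge_mid and the x axis of rest, either way round below 0.15 rad and linear speed of gauge below 0.01 m/s and angular speed of gauge below 0.1 rad/s); the robot touches nothing.
It fails at once if the gauge presses on the housing with more than 30 N (contact force between gauge and housing above 30 N).
It fails at once if a bystander is moved by more than 20 mm (distance of any of screwdriver, bearing, pulley, grease_jar, detergent, wrench from where it was at the start of the episode above 0.02 m).
It also fails if it takes over 72 s, if anything falls off the work surface, if the arm or the gripper's body presses on something with over 40 N, if the wrist force passes 120 N, or if a joint passes its speed limit or range.

## Working session

There is one attempt and no reset: what is moved stays moved. The work goes in short steps, Python scripts to look and compute and a shell command to move; the robot and the scene stay as the last step left them, time stands still between calls to the robot, and variables do not carry over. Pictures are saved under pics/ and viewed, and the job is handed in when it is done.

```bash
ls; mkdir -p pics
python3 - <<'E'
from plant import robot, viewer, order
import cv2
print({k:v for k,v in robot.state().items()})
for n in ("side","top"):
    c=viewer.capture(n); cv2.imwrite(f"pics/{n}0.png",c["img"][:,:,::-1])
    print(n,{k:v for k,v in c.items() if k!="img"})
E
```

```text
pics
{'time': 0.0, 'qpos': array([-1.29279248e+00,  1.16477699e-01,  1.44231381e+00,  1.09975775e-06,
        1.58397834e+00, -3.78236894e-02]), 'dq': array([-0.00079983, -0.00096029,  0.00066912, -0.00168015, -0.00176133,
        0.00079914]), 'effort': array([ 1.94581691e-03, -7.21248579e+01, -6.22616243e+01,  7.80653791e-02,
        2.37851014e-02, -1.65328770e-04]), 'tcp_pos': array([ 0.20957851, -0.64142832,  0.23188061]), 'eef_rot': array([[ 3.10603010e-01, -9.50539671e-01, -3.22007991e-04],
       [-9.50538998e-01, -3.10603173e-01,  1.13229836e-03],
       [-1.17631121e-03, -4.56141252e-05, -9.99999307e-01]]), 'ft_force': array([-0.73207331,  0.41951113, -0.17301329]), 'moment': array([0.04438456, 0.01149118, 0.04786863]), 'width': 0.09297863098772717}
side {'fov_y': 50.896839526138834, 'cx': 278.4535495639431, 'cy': 210.40525714633515, 'k1': -0.005759041797004608, 'eye': array([0.10874779, 0.83697016, 0.72385785]), 'orientation': array([[-0.87704506, -0.25676141,  0.40603637],
       [-0.48011441,  0.49801288, -0.72213109],
       [-0.01679594, -0.82828542, -0.5600546 ]])}
top {'fov_y': 47.2917918166375, 'cx': 287.717894941279, 'cy': 204.54278454369995, 'k1': -0.06654559314784435, 'eye': array([ 0.45456476, -0.01013382,  1.26838877]), 'orientation': array([[ 0.02740602, -0.99414369,  0.10453342],
       [-0.99940621, -0.0250651 ,  0.02364254],
       [-0.02088394, -0.1051193 , -0.99424031]])}
```

View pics/side0.png

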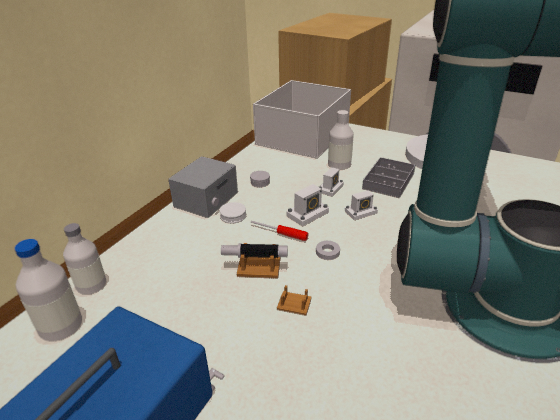

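View pics/top0.png

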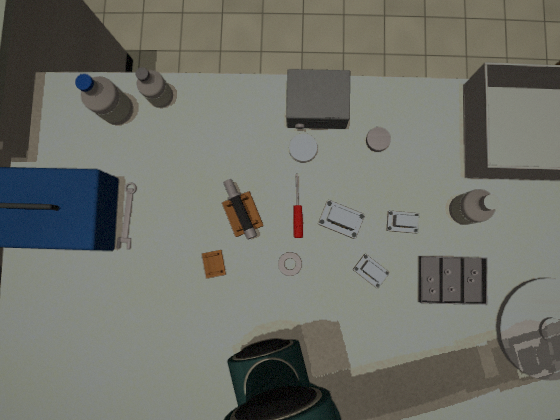

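Candidates. Housings (top view): (342,219), (403,222) and (371,270); the largest is (342,219). Cradles: (242,213), which holds the gauge, and a smaller one at (214,264), so I choose (242,213). Next I check these in a close crop.

Run:
```python
import cv2, numpy as np
t=cv2.imread("pics/top0.png"); s=cv2.imread("pics/side0.png")
a=cv2.resize(t[160:280,195:395],None,fx=4,fy=4,interpolation=cv2.INTER_CUBIC)
b=cv2.resize(s[160:320,200:400],None,fx=3.75,fy=3.75,interpolation=cv2.INTER_CUBIC)
cv2.imwrite("pics/crop_t.png",a);cv2.imwrite("pics/crop_s.png",b)
```

```text
(no output)
```

View pics/crop_t.png

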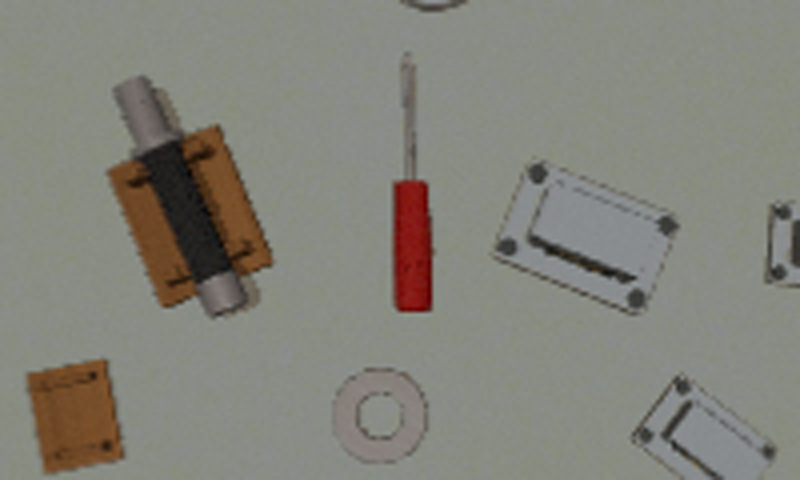

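View pics/crop_s.png

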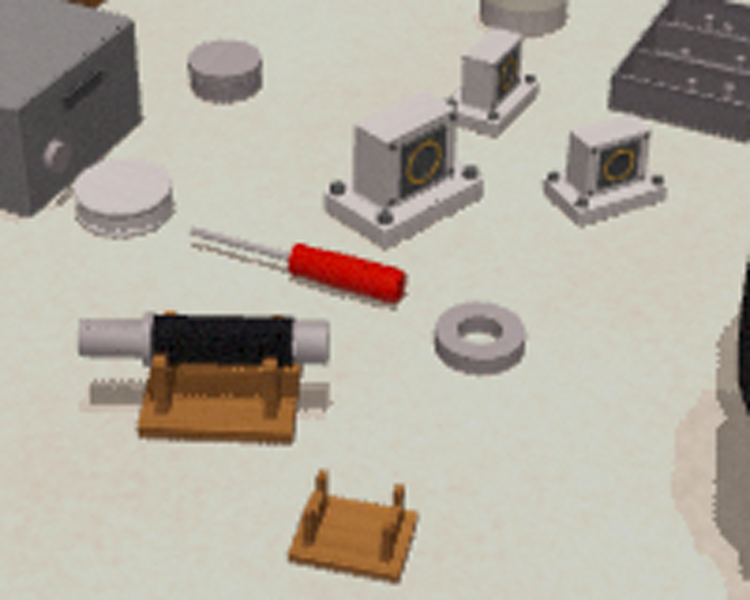

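The crop confirms the choices. The gauge lies in the big cradle, with the long go end and collar at the upper left (top px ~228,183) and the no-go end at the lower right (~251,234). The large housing is at ~342,219, and its visible mouth faces the robot (side px ~313,203). Now I measure.

```bash
cat > h.py <<'E'
import numpy as np, cv2
from plant import robot, viewer, order
def cam(n):
    c=viewer.capture(n); c["f"]=210/np.tan(np.radians(c["fov_y"])/2); return c
def ray(c,u,v):
    f=c["f"]; p=np.array([(u-c["cx"])/f,(v-c["cy"])/f]); q=p.copy()
    for _ in range(20): q=p/(1+c["k1"]*(q@q))
    d=c["orientation"]@np.array([q[0],q[1],1.]); return d/np.linalg.norm(d)
def onz(c,u,v,z):
    d=ray(c,u,v); return c["eye"]+d*(z-c["eye"][2])/d[2]
def onplane(c,u,v,p0,n):
    d=ray(c,u,v); return c["eye"]+d*(np.dot(np.array(p0)-c["eye"],n)/np.dot(d,n))
def proj(c,P):
    q=c["orientation"].T@(np.array(P)-c["eye"]); s=q[:2]/q[2]; s=s*(1+c["k1"]*(s@s))
    return s*c["f"]+[c["cx"],c["cy"]]
def tri(c1,p1,c2,p2):
    d1,d2=ray(c1,*p1),ray(c2,*p2); A=np.stack([d1,-d2],1)
    t=np.linalg.lstsq(A,c2["eye"]-c1["eye"],rcond=None)[0]
    a=c1["eye"]+t[0]*d1; b=c2["eye"]+t[1]*d2; return (a+b)/2,np.linalg.norm(a-b)
E
python3 - <<'E'
from h import *
t=cam("top"); s=cam("side")
def blobs(c,box,lo,hi,amin=3):
    u0,v0,u1,v1=box; im=c["img"][v0:v1,u0:u1]
    k=6; big=cv2.resize(im,None,fx=k,fy=k,interpolation=cv2.INTER_CUBIC).astype(int)
    m=((big>=lo)&(big<=hi)).all(2).astype(np.uint8)
    n,l,st,ce=cv2.connectedComponentsWithStats(m)
    out=[]
    for i in range(1,n):
        if st[i,4]>=amin*k*k:
            ct,_=cv2.findContours((l==i).astype(np.uint8),cv2.RETR_EXTERNAL,2)
            r=cv2.minAreaRect(max(ct,key=len)); f=lambda p:(np.array(p)+.5)/k-.5+[u0,v0]
            out.append((f(ce[i]),st[i,4]/k/k,f(r[0]),np.array(r[1])/k,[f(p) for p in cv2.boxPoints(r)]))
    return out
np.set_printoptions(precision=3,suppress=True)
print("top black handle")
for b in blobs(t,(215,170,275,245),[0]*3,[60]*3,20): print(b[0],b[1],b[2],b[3],onz(t,*b[2],.05))
print("side black handle")
for b in blobs(s,(215,235,295,280),[0]*3,[45]*3,20): print(b[0],b[1],b[2],b[3])
print("bolts top")
for b in blobs(t,(317,196,368,242),[0]*3,[110]*3,2): print(b[0],b[1],b[3],onz(t,*b[0],.022))
print("bolts side")
for b in blobs(s,(285,185,332,228),[0]*3,[95]*3,2): print(b[0],b[1],b[3],onz(s,*b[0],.022))
im=t["img"]; print(im[150:152,300],im[205:215:3,243])
E
```

```text
top black handle
[241.194 212.174] 405.3333333333333 [241.324 212.669] [36.383 22.042] [0.559 0.137 0.05 ]
side black handle
[258.77  250.229] 424.3888888888889 [258.864 250.62 ] [37.281 13.064]
bolts top
[328.961 202.84 ] 21.777777777777775 [5.346 5.089] [ 0.593 -0.088  0.022]
[330.731 208.264] 3.1944444444444446 [1.239 3.531] [ 0.579 -0.093  0.022]
[328.773 213.167] 3.222222222222222 [1.213 3.736] [ 0.566 -0.088  0.022]
[361.406 215.93 ] 22.083333333333332 [5.732 5.131] [ 0.561 -0.173  0.022]
[339.325 224.441] 88.77777777777777 [29.766  4.578] [ 0.537 -0.116  0.022]
[321.272 221.248] 19.86111111111111 [5.292 4.547] [ 0.544 -0.069  0.022]
[320.075 224.703] 3.777777777777778 [4.212 1.316] [ 0.535 -0.066  0.022]
[324.399 226.475] 5.055555555555555 [4.639 1.422] [ 0.531 -0.077  0.022]
[329.648 228.583] 4.75 [4.58  1.362] [ 0.526 -0.091  0.022]
[334.431 230.525] 4.583333333333333 [4.508 1.357] [ 0.521 -0.104  0.022]
[339.563 232.587] 4.861111111111112 [4.487 1.424] [ 0.516 -0.117  0.022]
[351.778 235.005] 34.19444444444444 [ 6.72  14.216] [ 0.51  -0.149  0.022]
bolts side
[330.826 190.437] 2.0833333333333335 [1.5   1.333] [ 0.528 -0.236  0.022]
[320.294 190.767] 2.75 [1.667 1.667] [ 0.556 -0.219  0.022]
[312.361 202.619] 162.72222222222223 [13.193 19.379] [ 0.549 -0.149  0.022]
[304.269 198.823] 2.9166666666666665 [1.667 1.833] [ 0.579 -0.156  0.022]
[324.782 205.763] 6.555555555555556 [2.333 3.167] [ 0.511 -0.15   0.022]
[289.46  209.943] 7.638888888888889 [2.333 3.333] [ 0.591 -0.084  0.022]
[303.934 213.42 ] 2.444444444444444 [1.667 1.667] [ 0.547 -0.088  0.022]
[302.14  217.702] 7.888888888888889 [3.064 3.064] [ 0.542 -0.066  0.022]
[[140 143 145]
 [137 141 143]] [[49 39 30]
 [28 26 24]
 [29 32 28]
 [35 32 29]]
```

Run:
```python
from h import *
np.set_printoptions(precision=4,suppress=True)
t=cam("top"); s=cam("side"); k=6
def handle(c,box,th,ks):
    u0,v0,u1,v1=box
    big=cv2.resize(c["img"][v0:v1,u0:u1],None,fx=k,fy=k,interpolation=cv2.INTER_CUBIC)
    m=(big.max(2)<th).astype(np.uint8)
    m=cv2.morphologyEx(m,cv2.MORPH_CLOSE,np.ones((9,9)))
    m=cv2.morphologyEx(m,cv2.MORPH_OPEN,cv2.getStructuringElement(2,(ks,ks)))
    ct,_=cv2.findContours(m,cv2.RETR_EXTERNAL,2); ct=max(ct,key=cv2.contourArea)
    r=cv2.minAreaRect(ct); f=lambda p:(np.array(p)+.5)/k-.5+[u0,v0]
    bp=np.array([f(p) for p in cv2.boxPoints(r)])
    e=[np.linalg.norm(bp[1]-bp[0]),np.linalg.norm(bp[2]-bp[1])]
    mids=[(bp[0]+bp[1])/2,(bp[2]+bp[3])/2] if e[0]<e[1] else [(bp[1]+bp[2])/2,(bp[3]+bp[0])/2]
    o=big.copy(); cv2.drawContours(o,[ct],-1,(255,0,0),1); return f(r[0]),e,mids,o
ct_,e,mt,o1=handle(t,(215,170,275,245),60,37)
cs,e2,ms,o2=handle(s,(215,235,295,280),60,37)
print(ct_,e,mt);print(cs,e2,ms)
print("tri mid",tri(t,ct_,s,cs))
a,b=[onz(t,*p,.052) for p in mt]; print(a,b,(a+b)/2,np.linalg.norm(a-b),np.degrees(np.arctan2(*(b-a)[[1,0]])))
a,b=[onz(s,*p,.05) for p in ms]; print(a,b,(a+b)/2,np.linalg.norm(a-b),np.degrees(np.arctan2(*(b-a)[[1,0]])))
h=max(o1.shape[0],o2.shape[0]); z=np.zeros((h,o1.shape[1]+o2.shape[1],3),np.uint8); z[:o1.shape[0],:o1.shape[1]]=o1; z[:o2.shape[0],o1.shape[1]:]=o2
cv2.imwrite("pics/hand.png",cv2.resize(z,None,fx=.9,fy=.9)[:,:,::-1])
# cradle orange base, top
big=t["img"][185:245,210:275]; hsv=cv2.cvtColor(big,cv2.COLOR_RGB2HSV)
```

```text
[241.3874 212.268 ] [np.float64(11.889134430175488), np.float64(35.160274234775414)] [array([233.8422, 196.3894]), array([248.9326, 228.1467])]
[258.588  250.3933] [np.float64(12.709872377110731), np.float64(37.086988612570075)] [array([240.0501, 249.9383]), array([277.1259, 250.8482])]
tri mid (array([0.5599, 0.1371, 0.0464]), np.float64(0.0004572341309949124))
[0.6    0.1575 0.052 ] [0.5196 0.1158 0.052 ] [0.5598 0.1366 0.052 ] 0.09053781775638212 -152.5755069072196
[0.5979 0.16   0.05  ] [0.5169 0.1217 0.05  ] [0.5574 0.1408 0.05  ] 0.08965907796424027 -154.68023458784825
```

View pics/hand.png

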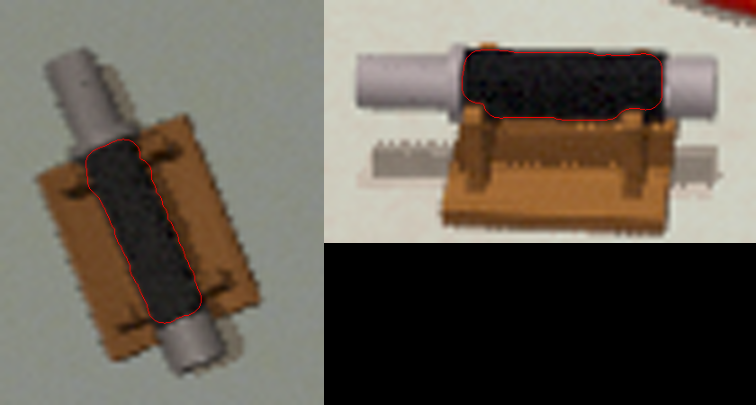

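```bash
cat >> h.py <<'E'
def need(x,y,z,yaw):
    """tool-axis units to target TCP, tool x at yaw deg, tool z down"""
    s=robot.state(); R=s["eef_rot"]; a=np.radians(yaw)
    T=np.array([[np.cos(a),np.sin(a),0],[np.sin(a),-np.cos(a),0],[0,0,-1]])
    from scipy.spatial.transform import Rotation as Ro
    d=R.T@(np.array([x,y,z])-s["tcp_pos"]); w=Ro.from_matrix(R.T@T).as_rotvec()
    print("t%.2f"%s["time"],"pos",s["tcp_pos"].round(4),"yaw %.2f"%np.degrees(np.arctan2(R[1,0],R[0,0])),"F",s["ft_force"].round(2),"w %.4f"%s["width"],"\n shift/25mm",(d/.025).round(2),"turn/.08",(w/.08).round(2))
E
for i in 1 2 3; do :; done
python3 -m crank '[[-0.3,-0.3,0,0,0,0,93],[-0.8,-0.7,0,0,0,0,93],[-0.97,-0.88,0,0,0,0,93],[-0.97,-0.88,0,0,0,0,93],[-0.97,-0.88,0,0,0,0,93],[-0.97,-0.88,0,0,0,0,93],[-0.97,-0.88,0,0,0,0,93],[-0.97,-0.88,0,0,0,0,93]]'
python3 -m crank '[[-0.97,-0.88,0,0,0,0,93],[-0.97,-0.88,0,0,0,0,93],[-0.97,-0.88,0,0,0,0,93],[-0.97,-0.88,0,0,0,0,93],[-0.97,-0.88,0,0,0,0,93],[-0.97,-0.88,0,0,0,0,93],[-0.97,-0.88,0,0,0,0,93],[-0.97,-0.88,0,0,0,0,93]]'
python3 -c "
from h import *
need(.559,.137,.12,-64.5)"
```

```text
time: 0.97
tcp_pos: [0.3055, -0.4263, 0.2326]
eef_rot: [[0.31, -0.951, 0.0], [-0.951, -0.31, -0.0], [0.0, -0.0, -1.0]]
ft_force: [1.2, -0.0, 0.1]
width: 0.0927
time: 1.63
tcp_pos: [0.4122, -0.1873, 0.2327]
eef_rot: [[0.311, -0.951, 0.001], [-0.951, -0.311, -0.0], [0.0, -0.001, -1.0]]
ft_force: [-0.4, -0.6, 0.4]
width: 0.0929
t1.63 pos [ 0.4122 -0.1873  0.2327] yaw -71.91 F [-0.44 -0.56  0.38] w 0.0929 
 shift/25mm [-10.51  -9.61   4.51] turn/.08 [-0.01 -0.01 -1.62]
```

```bash
python3 -m crank '[[-0.97,-0.88,0,0,0,0,93],[-0.97,-0.88,0,0,0,0,93],[-0.97,-0.88,0,0,0,0,93],[-0.97,-0.88,0,0,0,0,93],[-0.97,-0.88,0,0,0,0,93],[-0.97,-0.88,0,0,0,0,93],[-0.97,-0.88,0,0,0,0,93],[-0.97,-0.88,0,0,0,0,93]]' >/dev/null
python3 -m crank '[[-0.97,-0.88,0,0,0,0,93],[-0.97,-0.88,0,0,0,0,93],[-0.4,-0.4,0.3,0,0,0,93],[0,0,0.6,0,0,-0.4,93],[0,0,0.7,0,0,-0.4,93],[0,0,0.6,0,0,-0.4,93],[0,0,0.4,0,0,-0.4,93],[0,0,0,0,0,0,93]]' >/dev/null
python3 - <<'E'
from h import *
need(.559,.137,.12,-64.5)
t=cam("top");s=cam("side")
a=cv2.resize(t["img"][150:270,180:320],None,fx=4,fy=4);b=cv2.resize(s["img"][200:320,190:330],None,fx=4,fy=4)
cv2.imwrite("pics/g1.png",cv2.resize(np.hstack([a,b]),(800,343))[:,:,::-1])
E
```

```text
t2.97 pos [0.551  0.1219 0.165 ] yaw -64.48 F [-0.65 -0.87  0.23] w 0.0931 
 shift/25mm [-0.41 -0.55  1.8 ] turn/.08 [0.04 0.01 0.01]
```

View pics/g1.png

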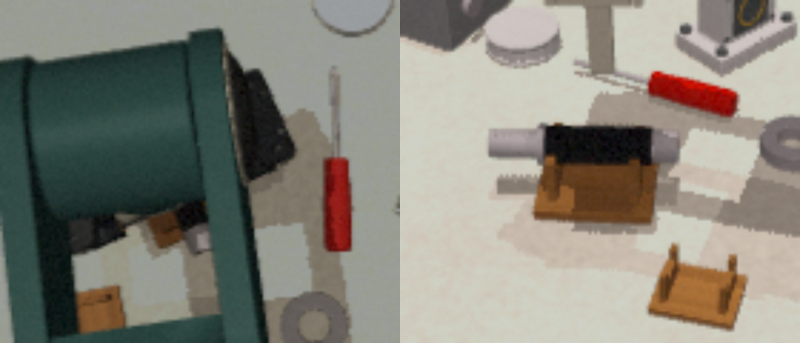

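The top view is blocked by the arm. The side view shows the gauge still undisturbed in the cradle, with the fingers above it. I descend and watch the side view.

```bash
python3 -m crank '[[-0.2,-0.27,0.4,0,0,0,93],[-0.2,-0.28,0.6,0,0,0,93],[0,0,0.8,0,0,0,93],[0,0,0.8,0,0,0,93],[0,0,0.8,0,0,0,93],[0,0,0.7,0,0,0,93],[0,0,0.5,0,0,0,93],[0,0,0.2,0,0,0,93]]' >/dev/null
python3 - <<'E'
from h import *
need(.559,.137,.045,-64.5)
s=cam("side")
b=cv2.resize(s["img"][170:320,190:340],None,fx=4,fy=4,interpolation=2)
cv2.imwrite("pics/g2.png",b[:,:,::-1])
E
```

```text
t3.73 pos [0.56   0.1372 0.0459] yaw -64.60 F [ 0.29 -0.01 -0.32] w 0.0931 
 shift/25mm [-0.01  0.04  0.03] turn/.08 [ 0.02  0.01 -0.02]
```

View pics/g2.png

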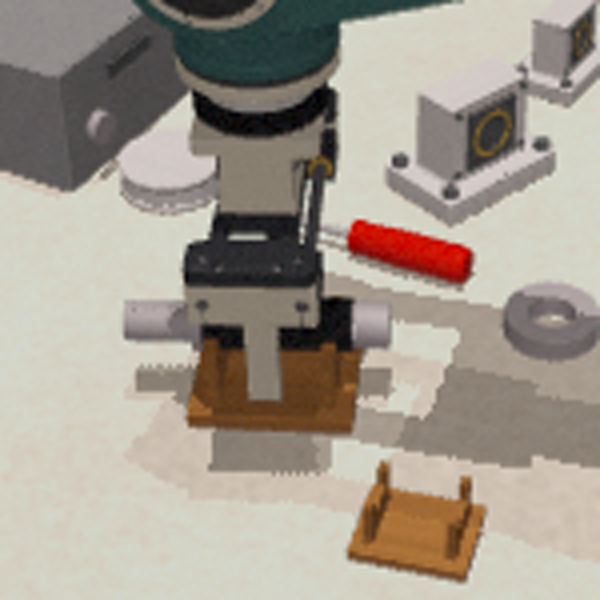

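The fingers straddle the handle midway between the uprights. I close them.

```bash
python3 -m crank '[[0,0,0,0,0,0,60],[0,0,0,0,0,0,45],[0,0,0,0,0,0,35],[0,0,0,0,0,0,28],[0,0,0,0,0,0,10],[0,0,0,0,0,0,10],[0,0,0,0,0,0,10],[0,0,0,0,0,0,10]]'
python3 - <<'E'
from h import *
need(.559,.137,.045,-64.5)
print(robot.state()["moment"])
E
```

```text
time: 4.45
tcp_pos: [0.5605, 0.137, 0.0477]
eef_rot: [[0.429, -0.903, 0.0], [-0.903, -0.429, 0.0], [0.0, -0.0, -1.0]]
ft_force: [0.1, -0.8, 0.6]
width: 0.044
t4.45 pos [0.5605 0.137  0.0477] yaw -64.57 F [ 0.05 -0.84  0.61] w 0.0440 
 shift/25mm [-0.03  0.06  0.11] turn/.08 [-0.   -0.   -0.02]
[ 0.0147892  -0.00184194  0.00096462]
```

```bash
python3 -m crank '[[0,0,0,0,0,0,10],[0,0,0,0,0,0,10],[0,0,0,0,0,0,10],[0,0,0,0,0,0,10],[0,0,0,0,0,0,10],[0,0,0,0,0,0,10],[0,0,0,0,0,0,10],[0,0,0,0,0,0,10]]'
python3 - <<'E'
from h import *
need(.559,.137,.045,-64.5)
print(robot.state()["moment"])
E
```

```text
time: 5.12
tcp_pos: [0.5604, 0.1375, 0.0477]
eef_rot: [[0.429, -0.903, -0.0], [-0.903, -0.429, 0.001], [-0.001, -0.0, -1.0]]
ft_force: [-1.5, 5.6, 1.2]
width: 0.0257
t5.12 pos [0.5604 0.1375 0.0477] yaw -64.58 F [-1.49  5.64  1.24] w 0.0257 
 shift/25mm [-0.01  0.06  0.11] turn/.08 [-0.    0.01 -0.02]
[ 0.80430802  0.26416199 -0.33157757]
```

Gripped (width 25.7 mm). I lift straight up.

```bash
python3 -m crank '[[0,0,-0.1,0,0,0,10],[0,0,-0.3,0,0,0,10],[0,0,-0.5,0,0,0,10],[0,0,-0.6,0,0,0,10],[0,0,-0.6,0,0,0,10],[0,0,-0.5,0,0,0,10],[0,0,-0.3,0,0,0,10],[0,0,0,0,0,0,10]]'
python3 - <<'E'
from h import *
need(.5604,.1375,.045,-64.5)
print(robot.state()["moment"])
s=cam("side")
b=cv2.resize(s["img"][170:320,190:340],None,fx=4,fy=4,interpolation=2)
cv2.imwrite("pics/g3.png",b[:,:,::-1])
E
```

```text
time: 5.78
tcp_pos: [0.5613, 0.137, 0.1225]
eef_rot: [[0.429, -0.903, 0.003], [-0.903, -0.429, 0.0], [0.001, -0.003, -1.0]]
ft_force: [-0.1, 0.1, -4.6]
width: 0.0256
t5.78 pos [0.5613 0.137  0.1225] yaw -64.58 F [-0.09  0.06 -4.57] w 0.0256 
 shift/25mm [-0.03  0.03  3.1 ] turn/.08 [-0.03 -0.01 -0.02]
[-0.01787403  0.01473419  0.04582151]
```

View pics/g3.png

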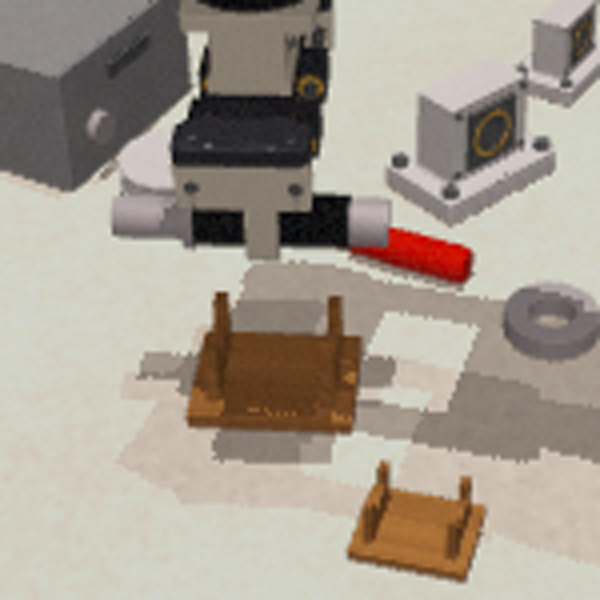

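Run:
```python
from h import *
np.set_printoptions(precision=4,suppress=True)
s=cam("side")
k=8;u0,v0,u1,v1=283,180,336,226
big=cv2.resize(s["img"][v0:v1,u0:u1],None,fx=k,fy=k,interpolation=cv2.INTER_CUBIC)
f=lambda p:(np.array(p,float)+.5)/k-.5+[u0,v0]
b=big.astype(int); m=((b[:,:,0]-b[:,:,2])>25).astype(np.uint8)
ys,xs=np.nonzero(m); pts=np.stack([xs,ys],1).astype(np.float32)
n,l,st,ce=cv2.connectedComponentsWithStats(m); print(st,ce)
hull=cv2.convexHull(pts); el=cv2.fitEllipse(hull); print("ring",f(el[0]),np.array(el[1])/k,f(pts.mean(0)))
print("bbox mid",f([(xs.min()+xs.max())/2,(ys.min()+ys.max())/2]))
d=((b.max(2)<95)|(m>0)).astype(np.uint8); n,l,st,ce=cv2.connectedComponentsWithStats(d); i=1+st[1:,4].argmax()
ct,_=cv2.findContours((l==i).astype(np.uint8),0,2);ct=max(ct,key=len); M=cv2.moments(ct); print("insert",f([M['m10']/M['m00'],M['m01']/M['m00']]))
a=np.radians(-20.5);nn=np.array([np.cos(a),np.sin(a),0]); C=np.array([.552,-.120,.05]); P0=C-.020*nn
yv=np.array([-nn[1],nn[0],0])
for nme,p in (("ring",f(el[0])),("ins",f([M['m10']/M['m00'],M['m01']/M['m00']]))):
    q=onplane(s,*p,P0,nn); print(nme,q,"lat",(q-C)@yv,"z",q[2])
o=big.copy(); cv2.ellipse(o,el,(255,0,0),1); cv2.drawContours(o,[ct],-1,(0,255,0),1); cv2.imwrite("pics/ring.png",cv2.resize(o,None,fx=1.6,fy=1.6)[:,:,::-1])
```

```text
[[     0      0    424    368 152704]
 [   405      0      7     14     65]
 [   407     20     17     13    194]
 [   325    114      7      4     21]
 [   371    130      5      3     14]
 [   200    135     81     99   2926]
 [    45    307      2      2      3]
 [    48    308      1      2      2]
 [   266    316      2      1      2]
 [    69    322      5      3     13]
 [   106    346     10      6     42]
 [   122    354      4      3      7]
 [   130    362      8      6     39]] [[210.6519 183.6266]
 [408.2462   5.8308]
 [415.0258  25.5928]
 [327.7143 115.8095]
 [373.1429 131.    ]
 [239.8582 185.9289]
 [ 45.3333 307.6667]
 [ 48.     308.5   ]
 [266.5    316.    ]
 [ 70.8462 323.1538]
 [110.5952 348.3333]
 [123.4286 355.2857]
 [133.4872 364.9487]]
ring [312.9265 204.6486] [23.3241 64.0866] [313.8644 201.7741]
bbox mid [311.8125 202.5   ]
insert [312.299  202.6583]
ring [ 0.5324 -0.1153  0.0396] lat -0.0024213581684104464 z 0.03956103054247295
ins [ 0.5334 -0.1127  0.0475] lat 0.00033610786348365305 z 0.04745790033380193
```

View pics/ring.png

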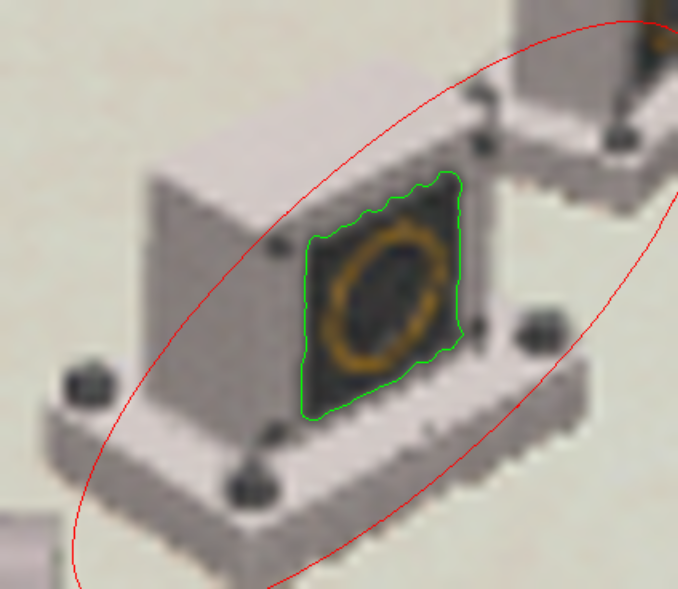

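```bash
python3 -m crank '[[0.2,0,0,0,0,0.5,10],[0.5,0.1,0,0,0,0.9,10],[0.6,0.2,0,0,0,0.9,10],[0.6,0.3,0,0,0,0.9,10],[0.6,0.4,0,0,0,0.9,10],[0.6,0.5,0,0,0,0.9,10],[0.6,0.5,0,0,0,0.9,10],[0.6,0.6,0,0,0,0.9,10]]'
python3 -c "
from h import *
need(.4274,-.0735,.12,-110.5)"
```

```text
time: 6.55
tcp_pos: [0.5163, 0.0239, 0.1188]
eef_rot: [[-0.104, -0.995, -0.002], [-0.995, 0.104, -0.0], [0.0, 0.002, -1.0]]
ft_force: [-0.2, 0.2, -4.9]
width: 0.0252
t6.55 pos [0.5163 0.0239 0.1188] yaw -95.95 F [-0.17  0.24 -4.94] w 0.0252 
 shift/25mm [ 4.24  3.13 -0.04] turn/.08 [ 0.02 -0.01  3.17]
```

```bash
python3 -m crank '[[0.6,0.5,0,0,0,0.9,10],[0.6,0.5,0,0,0,0.9,10],[0.6,0.4,0,0,0,0.6,10],[0.6,0.4,0,0,0,0.2,10],[0.6,0.4,0,0,0,0,10],[0.5,0.3,0,0,0,0,10],[0.3,0.2,0,0,0,0,10],[0,0,0,0,0,0,10]]' >/dev/null
python3 -c "
from h import *
need(.4274,-.0735,.12,-110.5)"
```

```text
t7.22 pos [ 0.4279 -0.0524  0.1196] yaw -107.72 F [ 0.21  0.39 -4.53] w 0.0260 
 shift/25mm [ 0.81 -0.24 -0.02] turn/.08 [ 0.01 -0.    0.61]
```

```bash
python3 -m crank '[[0.3,-0.1,0,0,0,0.3,10],[0.3,-0.1,0.2,0,0,0.31,10],[0.2,0,0.5,0,0,0,10],[0,0,0.6,0,0,0,10],[0,0,0.6,0,0,0,10],[0,0,0.5,0,0,0,10],[0,0,0.4,0,0,0,10],[0,0,0,0,0,0,10]]' >/dev/null
python3 - <<'E'
from h import *
need(.4274,-.0735,.0477,-110.5)
t=cam("top");s=cam("side")
a=cv2.resize(t["img"][170:290,270:410],None,fx=4,fy=4,interpolation=2);b=cv2.resize(s["img"][160:280,250:390],None,fx=4,fy=4,interpolation=2)
cv2.imwrite("pics/i1.png",a[:,:,::-1]);cv2.imwrite("pics/i2.png",b[:,:,::-1])
E
```

```text
t7.88 pos [ 0.4262 -0.072   0.0474] yaw -110.46 F [-0.55  0.36 -5.79] w 0.0260 
 shift/25mm [ 0.04 -0.07 -0.01] turn/.08 [ 0.04 -0.01  0.01]
```

View pics/i1.png

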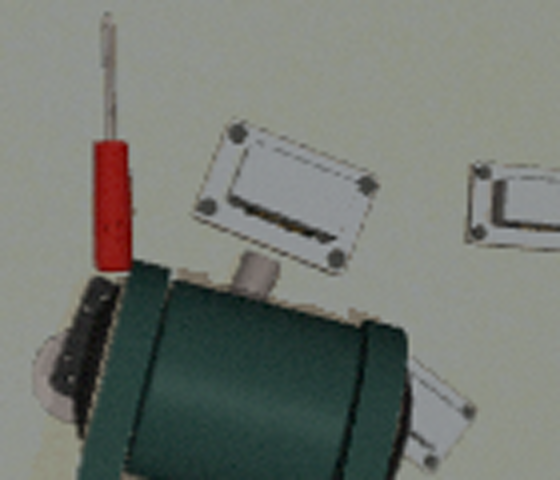

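View pics/i2.png

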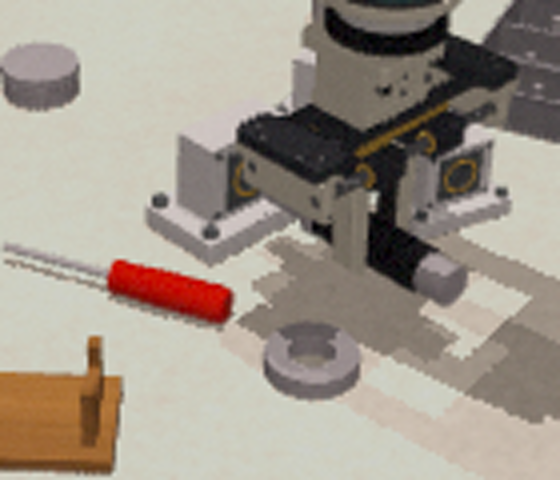

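Run:
```python
from h import *
np.set_printoptions(precision=4,suppress=True)
s=cam("side"); img=cv2.imread("pics/side0.png")[:,:,::-1]
a=np.radians(-20.5);nn=np.array([np.cos(a),np.sin(a),0]); C=np.array([.552,-.120,.05]); P0=C-.020*nn; yv=np.array([-nn[1],nn[0],0]); zv=np.array([0,0,1.])
# rectified face, 0.1 mm/px, +-40mm
g=np.arange(-40,40,.2)/1000; L,Z=np.meshgrid(g,g[::-1])
P=P0+L[...,None]*yv+Z[...,None]*zv
uv=np.array([proj(s,p) for p in P.reshape(-1,3)]).reshape(L.shape+(2,)).astype(np.float32)
r=cv2.remap(np.ascontiguousarray(img),uv[...,0],uv[...,1],cv2.INTER_CUBIC)
cv2.imwrite("pics/face.png",cv2.resize(r,None,fx=1.4,fy=1.4)[:,:,::-1])
b=r.astype(int); m=((b[...,0]-b[...,2])>22).astype(np.uint8); n,l,st,ce=cv2.connectedComponentsWithStats(m)
i=1+st[1:,4].argmax(); ys,xs=np.nonzero(l==i); x,y,w,h=st[i,:4]
mm=lambda p:((np.array(p)*.2-40)*[1,-1])+[0,-.2*0]
el=cv2.fitEllipse(np.stack([xs,ys],1).astype(np.float32)); print("ring bbox c",mm([x+w/2-.5,y+h/2-.5]),w*.2,h*.2,"el",mm(el[0]),np.array(el[1])*.2,"cen",mm(ce[i]))
for th in (80,95,110):
    d=((b.max(2)<th)|(l==i)).astype(np.uint8); d=cv2.morphologyEx(d,cv2.MORPH_OPEN,np.ones((41,41)));
    ct,_=cv2.findContours(d,0,2);ct=max(ct,key=cv2.contourArea);M=cv2.moments(ct);rr=cv2.minAreaRect(ct);bb=cv2.boundingRect(ct)
    print("insert",th,mm([M['m10']/M['m00'],M['m01']/M['m00']]),np.sqrt(M['m00'])*.2,mm(rr[0]),np.array(rr[1])*.2,rr[2],mm([bb[0]+bb[2]/2,bb[1]+bb[3]/2]))
```

```text
ring bbox c [-1.  -3.6] 40.2 39.800000000000004 el [-0.986  -3.3806] [32.9989 33.9291] cen [-1.0693 -3.4669]
insert 80 [ 0.1843 -2.7887] 45.42070012670435 [ 0. -3.] [45.6 46.8] 90.0 [ 0.1 -3.1]
insert 95 [ 0.1659 -2.7579] 47.41898354035017 [ 0.1 -2.8] [48.6 48. ] 0.0 [ 0.2 -2.9]
insert 110 [ 0.1757 -2.6174] 49.326463485638214 [ 0.1 -2.5] [49.8 51. ] 90.0 [ 0.2 -2.6]
```

View pics/face.png

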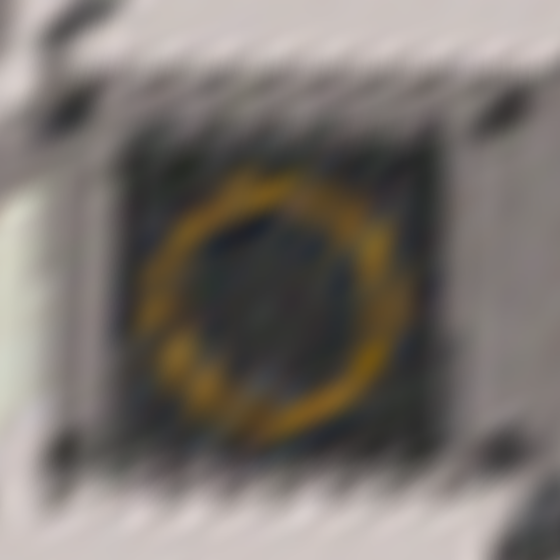

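The rectified face shows the bronze ring about 1.2 mm toward -lateral and about 0.7 mm below the insert's middle. Now I compare the gauge axis with the housing axis in the top view.

Run:
```python
from h import *
np.set_printoptions(precision=4,suppress=True)
t=cam("top"); img=t["img"]
a=np.radians(-20.5);nn=np.array([np.cos(a),np.sin(a),0]);yv=np.array([-nn[1],nn[0],0])
# bolts
k=6;u0,v0,u1,v1=315,195,370,242
big=cv2.resize(img[v0:v1,u0:u1],None,fx=k,fy=k,interpolation=2); f=lambda p:(np.array(p)+.5)/k-.5+[u0,v0]
m=(big.max(2)<105).astype(np.uint8); m=cv2.morphologyEx(m,cv2.MORPH_OPEN,cv2.getStructuringElement(2,(17,17)))
n,l,st,ce=cv2.connectedComponentsWithStats(m); B=[]
for i in range(1,n):
    p=f(ce[i]); print(p,st[i,4]/36,onz(t,*p,.022)); 
    if 10<st[i,4]/36<30: B.append(onz(t,*p,.022)[:2])
B=np.array(B); print("nb",len(B))
if len(B)==4:
    print("C",B.mean(0)); 
    o=B[np.argsort(B@yv[:2])]; # two low lat, two high
    d=(o[2:].mean(0)-o[:2].mean(0)); print("yaw from long",np.degrees(np.arctan2(d[1],d[0]))-90)
    o=B[np.argsort(B@nn[:2])]; d=(o[2:].mean(0)-o[:2].mean(0)); print("yaw from short",np.degrees(np.arctan2(d[1],d[0])))
# rectified z=.05 plane around go end: rows along nn, cols lat
C=np.array([.552,-.120,.05])
X=np.arange(-60,-25,.25)/1000; L=np.arange(-30,30,.1)/1000
def rect(z,X,L):
    XX,LL=np.meshgrid(X,L,indexing="ij"); P=C+XX[...,None]*nn+LL[...,None]*yv; P[...,2]=z
    uv=np.array([proj(t,p) for p in P.reshape(-1,3)]).reshape(XX.shape+(2,)).astype(np.float32)
    return cv2.remap(img,uv[...,0],uv[...,1],cv2.INTER_CUBIC)
r=rect(.05,X,L); cv2.imwrite("pics/r.png",cv2.resize(r,None,fx=1.2,fy=3)[:,:,::-1])
```

```text
[328.9607 202.9581] 17.333333333333332 [ 0.5925 -0.0881  0.022 ]
[361.4115 215.8148] 16.13888888888889 [ 0.561  -0.1731  0.022 ]
[328.5    219.9167] 8.61111111111111 [ 0.5481 -0.0877  0.022 ]
[321.421  221.3051] 16.055555555555557 [ 0.544  -0.0694  0.022 ]
[338.9839 224.4636] 50.833333333333336 [ 0.5369 -0.1151  0.022 ]
[350.3554 228.9025] 7.861111111111111 [ 0.5261 -0.1448  0.022 ]
[353.735  234.2749] 16.944444444444443 [ 0.5124 -0.1538  0.022 ]
[316.9145 240.4889] 10.63888888888889 [ 0.4939 -0.0587  0.022 ]
[328.4167 240.8978] 3.1944444444444446 [ 0.4936 -0.0885  0.022 ]
nb 5
```

View pics/r.png

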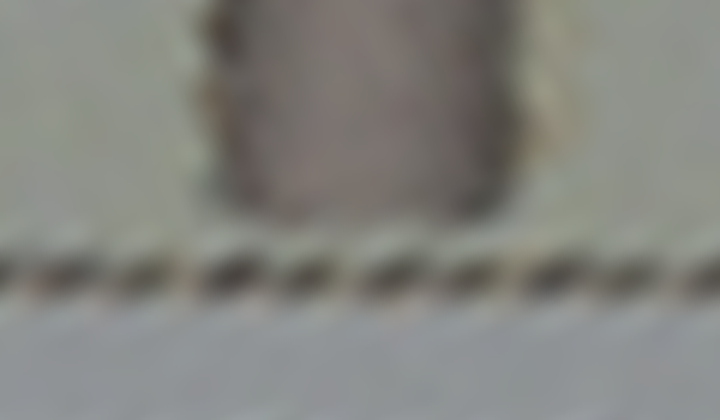

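```bash
python3 -m crank '[[0.05,0,0.01,0,0,0,10],[0.05,-0.1,0.01,0,0,0,10],[0,-0.15,0,0,0,0,10],[0,-0.15,0,0,0,0,10],[0,-0.15,0,0,0,0,10],[0,-0.1,0,0,0,0,10],[0,-0.05,0,0,0,0,10],[0,0,0,0,0,0,10]]' >/dev/null
cat >> h.py <<'E'
def st(yaw=-20.5,C=(.5525,-.1211)):
    s=robot.state(); a=np.radians(yaw); nn=np.array([np.cos(a),np.sin(a)]); yv=np.array([-nn[1],nn[0]])
    d=s["tcp_pos"][:2]-C; R=s["eef_rot"]; F=s["ft_force"]
    print("t%.2f"%s["time"],"X %.2f lat %.2f z %.2f mm"%(d@nn*1e3,d@yv*1e3,s["tcp_pos"][2]*1e3),"yaw %.2f"%np.degrees(np.arctan2(R[1,0],R[0,0])),"tilt",R[:2,2].round(4),"Fx %.2f Fl %.2f Fz %.2f"%(F[:2]@nn,F[:2]@yv,F[2]),"M",s["moment"].round(2))
E
python3 -c "
from h import *
st()"
```

```text
t8.75 X -116.72 lat -0.53 z 49.56 mm yaw -110.46 tilt [-0.0003  0.0001] Fx -0.79 Fl -1.55 Fz -3.87 M [0.04 0.05 0.01]
```

```bash
python3 -m crank '[[0,0,0,0,0,0,10],[0,0,0,0,0,0,10],[0,0,0,0,0,0,10],[0,0,0,0,0,0,10],[0,0,0,0,0,0,10],[0,0,0,0,0,0,10],[0,0,0,0,0,0,10],[0,0,0,0,0,0,10]]' >/dev/null
python3 -c "
from h import *
st()
t=cam('top');st()
cv2.imwrite('pics/t3.png',cv2.resize(t['img'][170:290,270:410],None,fx=5,fy=5,interpolation=2)[:,:,::-1])"
```

```text
t9.42 X -116.95 lat -0.55 z 49.66 mm yaw -110.45 tilt [0. 0.] Fx -0.64 Fl -0.38 Fz -5.57 M [ 0.08  0.14 -0.02]
t9.47 X -116.94 lat -0.55 z 49.66 mm yaw -110.45 tilt [ 0. -0.] Fx -0.60 Fl 0.66 Fz -5.29 M [0.06 0.09 0.03]
```

View pics/t3.png

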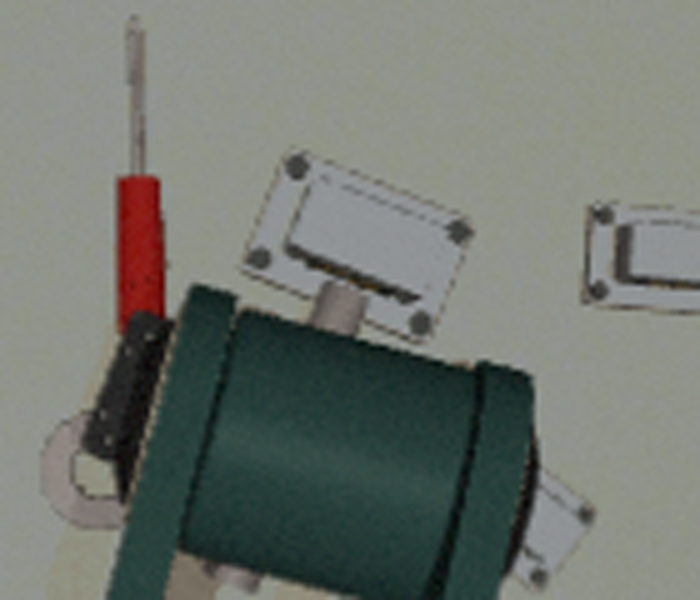

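```bash
python3 -m crank '[[0.01,0,0.03,0,0,0,10],[0,0,0.04,0,0,0,10],[0,0,0.04,0,0,0,10],[0,-0.02,0,0,0,0,10],[0,-0.02,0,0,0,0,10],[0,-0.02,0,0,0,0,10],[0,-0.02,0,0,0,0,10],[0,0,0,0,0,0,10]]' >/dev/null
python3 -c "
from h import *
st()"
```

```text
t10.13 X -114.80 lat -0.79 z 46.95 mm yaw -110.46 tilt [ 0.0001 -0.    ] Fx -0.98 Fl 0.03 Fz -4.37 M [ 0.09  0.02 -0.02]
```

```bash
python3 -m crank '[[0,-0.02,0,0,0,0,10],[0,-0.02,0,0,0,0,10],[0,-0.02,0,0,0,0,10],[0,-0.02,0,0,0,0,10],[0,-0.02,0,0,0,0,10],[0,-0.02,0,0,0,0,10],[0,0,0,0,0,0,10],[0,0,0,0,0,0,10]]' >/dev/null
python3 -c "
from h import *
st()"
```

```text
t10.80 X -111.93 lat -0.79 z 46.90 mm yaw -110.46 tilt [0. 0.] Fx -0.18 Fl 0.03 Fz -5.08 M [0.06 0.07 0.01]
```

```bash
python3 -m crank '[[0,-0.02,0,0,0,0,10],[0,-0.02,0,0,0,0,10],[0,-0.02,0,0,0,0,10],[0,-0.02,0,0,0,0,10],[0,-0.02,0,0,0,0,10],[0,-0.02,0,0,0,0,10],[0,0,0,0,0,0,10],[0,0,0,0,0,0,10]]' >/dev/null
python3 -c "
from h import *
st()"
```

```text
t11.47 X -108.87 lat -0.74 z 46.88 mm yaw -110.45 tilt [0.0001 0.    ] Fx -0.91 Fl 1.50 Fz -6.05 M [0.37 0.05 0.11]
```

```bash
python3 -m crank '[[0,-0.02,0,0,0,0,10],[0,-0.02,0,0,0,0,10],[0,-0.02,0,0,0,0,10],[0,-0.02,0,0,0,0,10],[0,0,0,0,0,0,10],[0,0,0,0,0,0,10],[0,0,0,0,0,0,10],[0,0,0,0,0,0,10]]' >/dev/null
python3 -c "
from h import *
for i in range(3):
  st();cam('side')"
```

```text
t12.13 X -106.89 lat -0.77 z 46.93 mm yaw -110.45 tilt [0.0002 0.    ] Fx -0.97 Fl 2.51 Fz -6.01 M [0.48 0.06 0.11]
t12.18 X -106.92 lat -0.79 z 46.92 mm yaw -110.46 tilt [0.0001 0.    ] Fx 0.11 Fl 2.28 Fz -5.60 M [0.44 0.05 0.16]
t12.23 X -106.90 lat -0.78 z 46.92 mm yaw -110.46 tilt [ 0.0001 -0.    ] Fx -0.11 Fl 2.32 Fz -5.80 M [0.39 0.07 0.19]
```

The nose is in. There is a slight lateral side load (2.3 N), so I ease toward +lat and continue.

```bash
python3 -m crank '[[-0.02,0,0,0,0,0,10],[0,-0.02,0,0,0,0,10],[0,-0.03,0,0,0,0,10],[0,-0.03,0,0,0,0,10],[0,-0.03,0,0,0,0,10],[0,-0.03,0,0,0,0,10],[0,-0.02,0,0,0,0,10],[0,0,0,0,0,0,10]]' >/dev/null
python3 -c "
from h import *
st()"
```

```text
t12.95 X -102.79 lat -0.30 z 46.92 mm yaw -110.46 tilt [ 0.0001 -0.    ] Fx 0.14 Fl -0.33 Fz -6.61 M [0.15 0.04 0.05]
```

```bash
python3 -m crank '[[0,-0.03,0.01,0,0,0,10],[0,-0.05,0,0,0,0,10],[0,-0.05,0,0,0,0,10],[0,-0.05,0,0,0,0,10],[0,-0.05,0,0,0,0,10],[0,-0.05,0,0,0,0,10],[0,-0.04,0,0,0,0,10],[0,0,0,0,0,0,10]]' >/dev/null
python3 -c "
from h import *
st()"
```

```text
t13.62 X -94.75 lat -0.30 z 46.66 mm yaw -110.46 tilt [ 0. -0.] Fx 0.50 Fl -0.07 Fz -4.53 M [0.03 0.09 0.02]
```

```bash
python3 -m crank '[[0,-0.04,0,0,0,0,10],[0,-0.06,0,0,0,0,10],[0,-0.06,0,0,0,0,10],[0,-0.06,0,0,0,0,10],[0,-0.06,0,0,0,0,10],[0,-0.06,0,0,0,0,10],[0,-0.04,0,0,0,0,10],[0,0,0,0,0,0,10]]' >/dev/null
python3 -c "
from h import *
st()"
python3 -m crank '[[0,-0.04,0,0,0,0,10],[0,-0.05,0,0,0,0,10],[0,-0.05,0,0,0,0,10],[0,-0.05,0,0,0,0,10],[0,-0.03,0,0,0,0,10],[0,-0.02,0,0,0,0,10],[0,0,0,0,0,0,10],[0,0,0,0,0,0,10]]' >/dev/null
python3 -c "
from h import *
st()"
```

```text
t14.28 X -85.25 lat -0.28 z 46.64 mm yaw -110.46 tilt [-0. -0.] Fx 0.11 Fl -0.54 Fz -4.61 M [ 0.07  0.05 -0.02]
t14.95 X -79.44 lat -0.27 z 46.64 mm yaw -110.45 tilt [-0.0001  0.    ] Fx -0.39 Fl -0.12 Fz -5.79 M [ 0.08  0.09 -0.05]
```

```bash
python3 -m crank '[[0,-0.03,0,0,0,0,10],[0,-0.04,0,0,0,0,10],[0,-0.04,0,0,0,0,10],[0,-0.04,0,0,0,0,10],[0,-0.03,0,0,0,0,10],[0,0,0,0,0,0,10],[0,0,0,0,0,0,10],[0,0,0,0,0,0,10]]' >/dev/null
python3 -c "
from h import *
st()"
python3 -m crank '[[0,-0.01,0,0,0,0,10],[0,-0.01,0,0,0,0,10],[0,-0.01,0,0,0,0,10],[0,-0.01,0,0,0,0,10],[0,-0.01,0,0,0,0,10],[0,0,0,0,0,0,10],[0,0,0,0,0,0,10],[0,0,0,0,0,0,10]]' >/dev/null
python3 -c "
from h import *
st()"
```

```text
t15.62 X -74.96 lat -0.26 z 46.63 mm yaw -110.46 tilt [-0.0001  0.    ] Fx -1.20 Fl 0.17 Fz -5.17 M [0.07 0.05 0.03]
t16.28 X -73.72 lat -0.26 z 46.63 mm yaw -110.45 tilt [-0.0001  0.    ] Fx -1.28 Fl -0.05 Fz -4.27 M [ 0.11  0.07 -0.01]
```

```bash
python3 -m crank '[[0,-0.01,0,0,0,0,10],[0,-0.01,0,0,0,0,10],[0,-0.01,0,0,0,0,10],[0,-0.01,0,0,0,0,10],[0,-0.01,0,0,0,0,10],[0,0,0,0,0,0,10],[0,0,0,0,0,0,10],[0,0,0,0,0,0,10]]' >/dev/null
python3 -c "
from h import *
st()"
```

```text
t16.95 X -72.44 lat -0.28 z 46.64 mm yaw -110.46 tilt [0. 0.] Fx -0.54 Fl -0.15 Fz -4.76 M [0.05 0.02 0.01]
```

```bash
python3 -m crank '[[0,-0.01,0,0,0,0,10],[0,-0.01,0,0,0,0,10],[0,-0.01,0,0,0,0,10],[0,-0.01,0,0,0,0,10],[0,-0.01,0,0,0,0,10],[0,0,0,0,0,0,10],[0,0,0,0,0,0,10],[0,0,0,0,0,0,10]]' >/dev/null
python3 -c "
from h import *
st()"
```

```text
t17.62 X -71.19 lat -0.24 z 46.64 mm yaw -110.45 tilt [-0.  0.] Fx -0.00 Fl -0.25 Fz -4.92 M [0.09 0.   0.02]
```

```bash
python3 -m crank '[[0,-0.01,0,0,0,0,10],[0,-0.01,0,0,0,0,10],[0,-0.01,0,0,0,0,10],[0,-0.01,0,0,0,0,10],[0,-0.01,0,0,0,0,10],[0,0,0,0,0,0,10],[0,0,0,0,0,0,10],[0,0,0,0,0,0,10]]' >/dev/null
python3 -c "
from h import *
st()"
```

```text
t18.28 X -69.94 lat -0.27 z 46.65 mm yaw -110.46 tilt [-0.  0.] Fx 0.42 Fl -0.00 Fz -4.64 M [ 0.05  0.07 -0.01]
```

```bash
python3 -m crank '[[0,-0.01,0,0,0,0,10],[0,-0.01,0,0,0,0,10],[0,-0.01,0,0,0,0,10],[0,-0.01,0,0,0,0,10],[0,-0.01,0,0,0,0,10],[0,0,0,0,0,0,10],[0,0,0,0,0,0,10],[0,0,0,0,0,0,10]]' >/dev/null
python3 -c "
from h import *
st()
s=cam('side')
cv2.imwrite('pics/s4.png',cv2.resize(s['img'][160:280,250:390],None,fx=5,fy=5,interpolation=2)[:,:,::-1])"
```

```text
t18.95 X -69.06 lat -0.28 z 46.50 mm yaw -110.45 tilt [-0.001   0.0003] Fx -4.52 Fl -0.78 Fz -3.23 M [0.27 0.77 0.03]
```

View pics/s4.png

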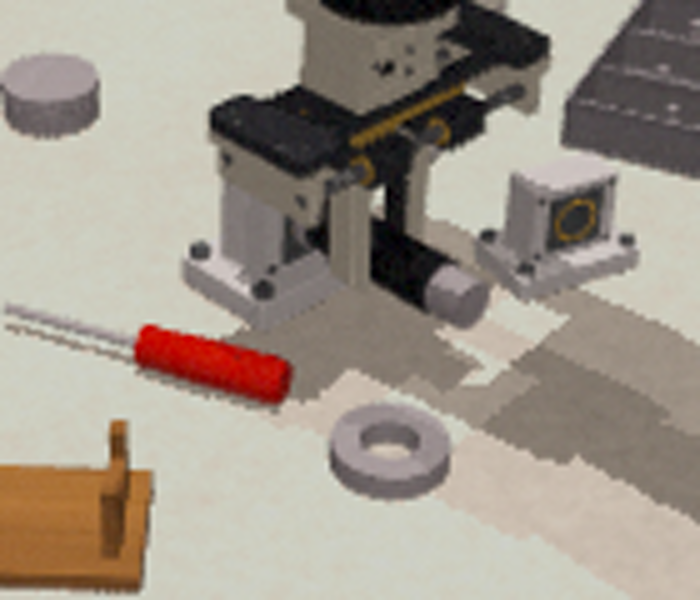

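Contact: Fx −4.5 N at X −69, and the collar is against the face. I hold for one call.

```bash
python3 -m crank '[[0,-0.01,0,0,0,0,10],[0,0,0,0,0,0,10],[0,0,0,0,0,0,10],[0,0,0,0,0,0,10],[0,0,0,0,0,0,10],[0,0,0,0,0,0,10],[0,0,0,0,0,0,10],[0,0,0,0,0,0,10]]' >/dev/null
python3 -c "
from h import *
st()"
python3 -m crank '[[0,0.02,0,0,0,0,10],[0,0.06,0,0,0,0,10],[0,0.1,0,0,0,0,10],[0,0.12,0,0,0,0,10],[0,0.12,0,0,0,0,10],[0,0.12,0,0,0,0,10],[0,0.12,0,0,0,0,10],[0,0.1,0,0,0,0,10]]' >/dev/null
python3 -c "
from h import *
st()"
```

```text
t19.67 X -69.02 lat -0.29 z 46.44 mm yaw -110.45 tilt [-0.0015  0.0005] Fx -7.19 Fl -0.77 Fz -2.24 M [0.45 1.12 0.09]
t20.33 X -87.78 lat -0.29 z 46.69 mm yaw -110.46 tilt [ 0.0001 -0.    ] Fx 0.09 Fl -0.73 Fz -4.76 M [ 0.06  0.09 -0.03]
```

Fully home at 7 N, and it slides freely on the way out. I withdraw completely, then go over the housing to press the no-go end on the far mouth without having to turn the gauge.

```bash
python3 -m crank '[[0,0.2,0,0,0,0,10],[0,0.3,0,0,0,0,10],[0,0.3,0,0,0,0,10],[0,0.35,0,0,0,0,10],[0,0.35,0,0,0,0,10],[0,0.3,0,0,0,0,10],[0,0.2,0,0,0,0,10],[0,0,0,0,0,0,10]]' >/dev/null
python3 -c "
from h import *
st()"
python3 -m crank '[[0,0.1,-0.1,0,0,0,10],[0,0,-0.3,0,0,0,10],[0,0,-0.6,0,0,0,10],[0,0,-0.7,0,0,0,10],[0,0,-0.7,0,0,0,10],[0,0,-0.6,0,0,0,10],[0,0,-0.3,0,0,0,10],[0,0,0,0,0,0,10]]' >/dev/null
python3 -c "
from h import *
st()"
```

```text
t21.00 X -138.32 lat -0.28 z 46.72 mm yaw -110.44 tilt [ 0.0003 -0.0001] Fx 0.08 Fl 0.41 Fz -5.01 M [0.02 0.09 0.03]
t21.67 X -139.04 lat -0.23 z 131.19 mm yaw -110.46 tilt [ 0.0028 -0.0006] Fx -0.54 Fl -0.54 Fz -5.14 M [ 0.08  0.02 -0.03]
```

```bash
python3 -m crank '[[0,-0.3,0,0,0,0,10],[0,-0.6,0,0,0,0,10],[0,-0.8,0,0,0,0,10],[0,-0.8,0,0,0,0,10],[0,-0.8,0,0,0,0,10],[0,-0.8,0,0,0,0,10],[0,-0.8,0,0,0,0,10],[0,-0.8,0,0,0,0,10]]' >/dev/null
python3 -m crank '[[0,-0.8,0,0,0,0,10],[0,-0.8,0,0,0,0,10],[0,-0.8,0,0,0,0,10],[0,-0.8,0,0,0,0,10],[0,-0.7,0,0,0,0,10],[0,-0.4,0,0,0,0,10],[0,-0.2,0,0,0,0,10],[0,0,0,0,0,0,10]]' >/dev/null
python3 -c "
from h import *
st()
t=cam('top');s=cam('side')
a=cv2.resize(t['img'][110:250,280:420],(400,400),interpolation=2);b=cv2.resize(s['img'][120:260,220:360],(400,400),interpolation=2)
cv2.imwrite('pics/n1.png',np.hstack([a,b])[:,:,::-1])"
```

```text
t23.00 X 115.34 lat -0.20 z 127.75 mm yaw -110.46 tilt [-0.0016  0.0004] Fx 0.01 Fl -0.01 Fz -4.63 M [0.05 0.06 0.02]
```

View pics/n1.png

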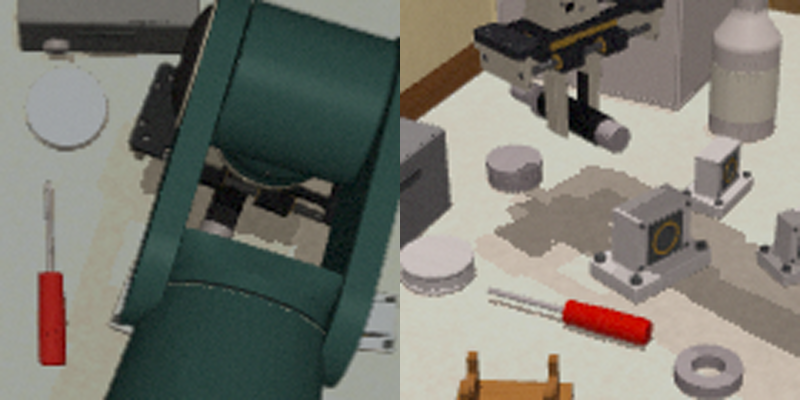

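```bash
python3 -m crank '[[0,0,0.1,0,0,0,10],[0,0,0.4,0,0,0,10],[0,0,0.6,0,0,0,10],[0,0,0.7,0,0,0,10],[0,0,0.6,0,0,0,10],[0,0,0.5,0,0,0,10],[0,0,0.3,0,0,0,10],[0,0,0,0,0,0,10]]' >/dev/null
python3 -m crank '[[0,-0.0,0,0,0,0,10],[0,0.1,0,0,0,0,10],[0,0.15,0,0,0,0,10],[0,0.15,0,0,0,0,10],[0,0.15,0,0,0,0,10],[0,0.1,0,0,0,0,10],[0,0.05,0,0,0,0,10],[0,0,0,0,0,0,10]]' >/dev/null
python3 -c "
from h import *
st()
t=cam('top');s=cam('side')
a=cv2.resize(t['img'][110:250,280:420],(400,400),interpolation=2);b=cv2.resize(s['img'][120:260,220:360],(400,400),interpolation=2)
cv2.imwrite('pics/n2.png',np.hstack([a,b])[:,:,::-1])"
```

```text
t24.43 X 97.32 lat -0.08 z 49.36 mm yaw -110.45 tilt [ 0.0002 -0.    ] Fx 0.10 Fl 0.47 Fz -4.29 M [ 0.07  0.06 -0.02]
```

View pics/n2.png

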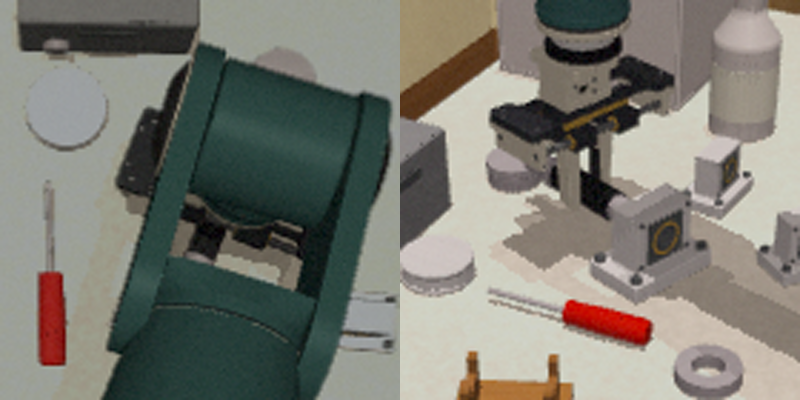

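```bash
python3 -m crank '[[0.01,0,0.04,0,0,0,10],[0,0,0.04,0,0,0,10],[0,0.04,0.03,0,0,0,10],[0,0.06,0,0,0,0,10],[0,0.06,0,0,0,0,10],[0,0.05,0,0,0,0,10],[0,0.04,0,0,0,0,10],[0,0,0,0,0,0,10]]' >/dev/null
python3 -c "
from h import *
st()"
```

```text
t25.20 X 91.14 lat -0.37 z 46.49 mm yaw -110.45 tilt [0.0001 0.    ] Fx 0.19 Fl 0.49 Fz -3.86 M [ 0.1   0.1  -0.03]
```

```bash
python3 -m crank '[[0,0.01,0,0,0,0,10],[0,0.01,0,0,0,0,10],[0,0.01,0,0,0,0,10],[0,0.01,0,0,0,0,10],[0,0.01,0,0,0,0,10],[0,0.01,0,0,0,0,10],[0,0,0,0,0,0,10],[0,0,0,0,0,0,10]]' >/dev/null
python3 -c "
from h import *
st()"
```

```text
t25.87 X 89.81 lat -0.43 z 46.40 mm yaw -110.46 tilt [-0. -0.] Fx -0.42 Fl 0.37 Fz -4.86 M [0.08 0.07 0.01]
```

```bash
python3 -m crank '[[0,0.01,0,0,0,0,10],[0,0.01,0,0,0,0,10],[0,0.01,0,0,0,0,10],[0,0.01,0,0,0,0,10],[0,0,0,0,0,0,10],[0,0,0,0,0,0,10],[0,0,0,0,0,0,10],[0,0,0,0,0,0,10]]' >/dev/null
python3 -c "
from h import *
st()"
```

```text
t26.53 X 88.84 lat -0.40 z 46.40 mm yaw -110.45 tilt [ 0. -0.] Fx 0.13 Fl 0.40 Fz -4.29 M [ 0.05 -0.11  0.04]
```

```bash
python3 -m crank '[[0,0.01,0,0,0,0,10],[0,0.01,0,0,0,0,10],[0,0.01,0,0,0,0,10],[0,0,0,0,0,0,10],[0,0,0,0,0,0,10],[0,0,0,0,0,0,10],[0,0,0,0,0,0,10],[0,0,0,0,0,0,10]]' >/dev/null
python3 -c "
from h import *
st()"
```

```text
t27.20 X 88.71 lat -0.39 z 46.71 mm yaw -110.45 tilt [ 0.0017 -0.0005] Fx 6.52 Fl -0.39 Fz -5.96 M [-0.3  -1.06 -0.01]
```

The far face refuses it exactly where predicted (X 88.7, 6.5 N). I hold for another 1.3 s.

```bash
for k in 1; do python3 -m crank '[[0,0,0,0,0,0,10],[0,0,0,0,0,0,10],[0,0,0,0,0,0,10],[0,0,0,0,0,0,10],[0,0,0,0,0,0,10],[0,0,0,0,0,0,10],[0,0,0,0,0,0,10],[0,0,0,0,0,0,10]]' >/dev/null; done
python3 -c "
from h import *
st()"
python3 -m crank '[[0,0,0,0,0,0,10],[0,0,0,0,0,0,10],[0,0,0,0,0,0,10],[0,0,0,0,0,0,10],[0,0,0,0,0,0,10],[0,0,0,0,0,0,10],[0,0,0,0,0,0,10],[0,0,0,0,0,0,10]]' >/dev/null
python3 -c "
from h import *
st()
s=cam('side')
cv2.imwrite('pics/n3.png',cv2.resize(s['img'][120:240,220:360],None,fx=5,fy=5,interpolation=2)[:,:,::-1])"
```

```text
t27.87 X 88.71 lat -0.40 z 46.73 mm yaw -110.46 tilt [ 0.0017 -0.0005] Fx 6.60 Fl 0.02 Fz -5.42 M [-0.35 -1.07 -0.05]
t28.53 X 88.73 lat -0.41 z 46.73 mm yaw -110.46 tilt [ 0.0017 -0.0005] Fx 7.46 Fl -0.32 Fz -6.50 M [-0.32 -1.12  0.01]
```

View pics/n3.png

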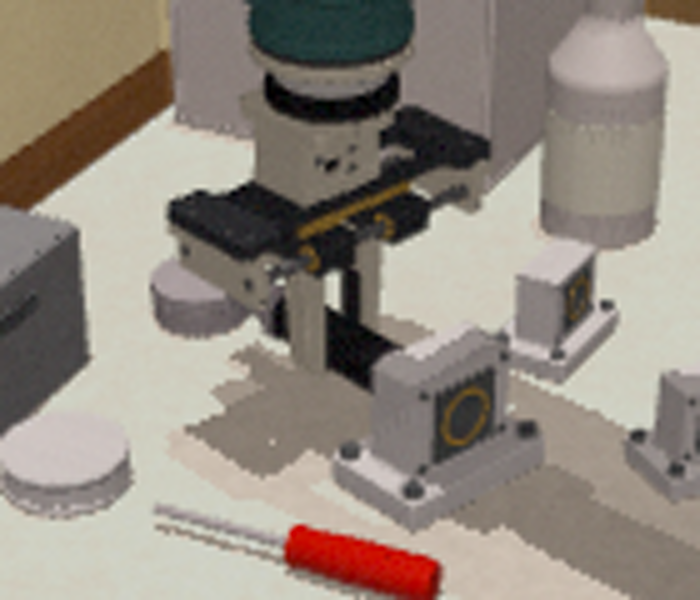

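Refused, square on the far mouth. I back off and lift.

```bash
python3 -m crank '[[0,-0.03,0,0,0,0,10],[0,-0.1,0,0,0,0,10],[0,-0.2,0,0,0,0,10],[0,-0.3,0,0,0,0,10],[0,-0.2,-0.1,0,0,0,10],[0,-0.1,-0.3,0,0,0,10],[0,0,-0.6,0,0,0,10],[0,0,-0.6,0,0,0,10]]' >/dev/null
python3 -m crank '[[0,0,-0.6,0,0,0,10],[0,0,-0.6,0,0,0,10],[0,0,-0.5,0,0,0,10],[0,0,-0.3,0,0,0,10],[0,0,0,0,0,0,10],[0,0,0,0,0,0,10],[0,0,0,0,0,0,10],[0,0,0,0,0,0,10]]' >/dev/null
python3 - <<'E'
from h import *
np.set_printoptions(precision=4,suppress=True)
st(); need(.5604,.1375,.13,-64.58)
t=cam('top');k=6;u0,v0,u1,v1=212,180,275,248
big=cv2.resize(t['img'][v0:v1,u0:u1],None,fx=k,fy=k,interpolation=2)
b=big.astype(int); m=((b[...,0]-b[...,2])>30).astype(np.uint8); m=cv2.morphologyEx(m,cv2.MORPH_CLOSE,np.ones((31,31)))
ct,_=cv2.findContours(m,0,2);ct=max(ct,key=cv2.contourArea);r=cv2.minAreaRect(ct)
f=lambda p:(np.array(p)+.5)/k-.5+[u0,v0]
bp=[onz(t,*f(p),.012) for p in cv2.boxPoints(r)]; bp=np.array(bp);print(bp,bp.mean(0))
for i in range(4):
    d=bp[(i+1)%4]-bp[i]; print(np.linalg.norm(d),np.degrees(np.arctan2(d[1],d[0])))
cv2.drawContours(big,[np.intp(cv2.boxPoints(r))],-1,(255,0,0),1); cv2.imwrite('pics/cr.png',cv2.resize(big,None,fx=1.4,fy=1.4)[:,:,::-1])
E
```

```text
t29.92 X 110.91 lat -0.42 z 135.25 mm yaw -110.46 tilt [-0.0015  0.0004] Fx -0.97 Fl 0.83 Fz -5.33 M [ 0.09  0.05 -0.03]
t29.92 pos [ 0.6562 -0.1603  0.1352] yaw -110.46 F [-0.62  1.12 -5.33] w 0.0259 
 shift/25mm [-9.82  7.76  0.22] turn/.08 [  0.02   0.01 -10.01]
[[0.5897 0.1978 0.012 ]
 [0.6226 0.1233 0.012 ]
 [0.5298 0.0818 0.012 ]
 [0.4973 0.1557 0.012 ]] [0.5599 0.1396 0.012 ]
0.08143718905050337 -66.1544123085276
0.10165290732419383 -155.91523510377817
0.08073664084817386 113.80934015178744
0.10160717167376583 24.479929582199443
```

View pics/cr.png

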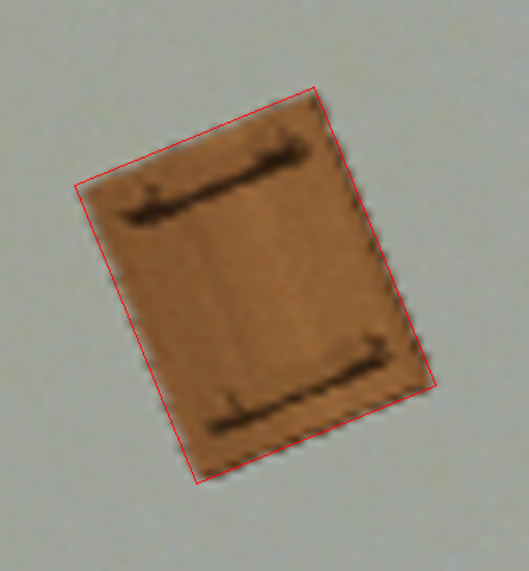

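```bash
python3 -m crank '[[-0.3,0.3,0,0,0,0,10],[-0.7,0.6,0,0,0,0,10],[-0.8,0.7,0,0,0,0,10],[-0.8,0.7,0,0,0,0,10],[-0.8,0.7,0,0,0,0,10],[-0.8,0.7,0,0,0,0,10],[-0.8,0.7,0,0,0,-0.3,10],[-0.8,0.7,0,0,0,-0.6,10]]' >/dev/null
python3 -m crank '[[-0.6,0.5,0,0,0,-0.8,10],[-0.3,0.3,0,0,0,-0.9,10],[0,0,0,0,0,-0.9,10],[0,0,0,0,0,-0.9,10],[0,0,0,0,0,-0.9,10],[0,0,0,0,0,-0.9,10],[0,0,0,0,0,-0.9,10],[0,0,0,0,0,-0.9,10]]' >/dev/null
python3 -c "
from h import *
need(.5614,.1400,.10,-65.5)"
```

```text
t31.30 pos [0.5733 0.0471 0.136 ] yaw -73.57 F [ 1.1  -0.48 -4.15] w 0.0256 
 shift/25mm [-3.7  -0.6   1.44] turn/.08 [ 0.01  0.   -1.76]
```

```bash
python3 -m crank '[[0,0,0,0,0,-0.6,10],[-0.3,0,0,0,0,-0.6,10],[-0.6,0,0,0,0,-0.4,10],[-0.7,0,0,0,0,0,10],[-0.7,0,0,0,0,0,10],[-0.6,0,0,0,0,0,10],[-0.3,0,0,0,0,0,10],[0,0,0,0,0,0,10]]' >/dev/null
python3 -m crank '[[0,0,0,0,0,0,10],[0,0,0,0,0,0,10],[0,0,0,0,0,0,10],[0,0,0,0,0,0,10],[0,0,0,0,0,0,10],[0,0,0,0,0,0,10],[0,0,0,0,0,0,10],[0,0,0,0,0,0,10]]' >/dev/null
python3 -c "
from h import *
need(.5614,.1400,.10,-65.5)"
```

```text
t32.63 pos [0.5429 0.1203 0.1364] yaw -66.46 F [-0.28  0.17 -4.84] w 0.0261 
 shift/25mm [-0.43 -1.    1.45] turn/.08 [ 0.    0.   -0.21]
```

```bash
python3 -m crank '[[-0.1,-0.2,0,0,0,-0.1,10],[-0.2,-0.4,0,0,0,-0.1,10],[-0.13,-0.4,0.3,0,0,0,10],[0,0,0.4,0,0,0,10],[0,0,0.4,0,0,0,10],[0,0,0.35,0,0,0,10],[0,0,0,0,0,0,10],[0,0,0,0,0,0,10]]' >/dev/null
python3 -m crank '[[0,0,0,0,0,0,10],[0,0,0,0,0,0,10],[0,0,0,0,0,0,10],[0,0,0,0,0,0,10],[0,0,0,0,0,0,10],[0,0,0,0,0,0,10],[0,0,0,0,0,0,10],[0,0,0,0,0,0,10]]' >/dev/null
python3 -c "
from h import *
need(.5614,.1400,.07,-65.5)
s=cam('side')
cv2.imwrite('pics/b1.png',cv2.resize(s['img'][190:310,190:330],None,fx=5,fy=5,interpolation=2)[:,:,::-1])"
```

```text
t33.97 pos [0.5613 0.1404 0.1002] yaw -65.54 F [ 0.11  0.56 -4.55] w 0.0256 
 shift/25mm [0.02 0.   1.21] turn/.08 [-0.    0.   -0.01]
```

View pics/b1.png

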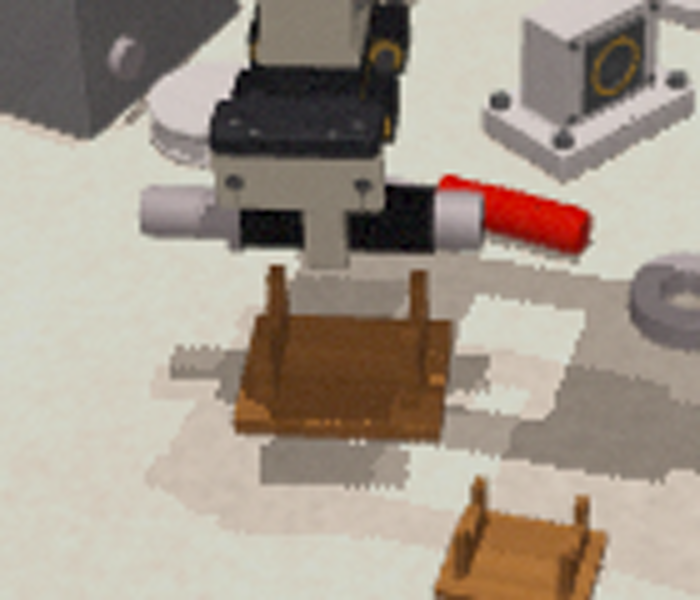

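```bash
python3 -m crank '[[0,0,0.2,0,0,0,10],[0,0,0.35,0,0,0,10],[0,0,0.4,0,0,0,10],[0,0,0.35,0,0,0,10],[0,0,0.2,0,0,0,10],[0,0,0.1,0,0,0,10],[0,0,0,0,0,0,10],[0,0,0,0,0,0,10]]' >/dev/null
python3 -c "
from h import *
need(.5614,.1400,.047,-65.5)"
python3 -m crank '[[0,0,0.06,0,0,0,10],[0,0,0.06,0,0,0,10],[0,0,0.06,0,0,0,10],[0,0,0.06,0,0,0,10],[0,0,0.06,0,0,0,10],[0,0,0,0,0,0,10],[0,0,0,0,0,0,10],[0,0,0,0,0,0,10]]' >/dev/null
python3 -c "
from h import *
need(.5614,.1400,.047,-65.5)
print(robot.state()['moment'])"
```

```text
t34.68 pos [0.5613 0.1404 0.0602] yaw -65.54 F [-1.04  0.48 -4.58] w 0.0254 
 shift/25mm [0.02 0.   0.53] turn/.08 [ 0.    0.   -0.01]
t35.35 pos [0.5613 0.1404 0.0527] yaw -65.53 F [-0.48 -0.02 -4.99] w 0.0255 
 shift/25mm [0.02 0.   0.23] turn/.08 [-0.    0.   -0.01]
[-0.09056818  0.03344691  0.01323527]
```

```bash
python3 -m crank '[[0,0,0.03,0,0,0,10],[0,0,0.03,0,0,0,10],[0,0,0.03,0,0,0,10],[0,0,0.03,0,0,0,10],[0,0,0.03,0,0,0,10],[0,0,0.02,0,0,0,10],[0,0,0,0,0,0,10],[0,0,0,0,0,0,10]]' >/dev/null
python3 -c "
from h import *
need(.5614,.1400,.047,-65.5)"
python3 -m crank '[[0,0,0.01,0,0,0,10],[0,0,0.01,0,0,0,10],[0,0,0.01,0,0,0,10],[0,0,0,0,0,0,10],[0,0,0,0,0,0,10],[0,0,0,0,0,0,10],[0,0,0,0,0,0,10],[0,0,0,0,0,0,10]]' >/dev/null
python3 -c "
from h import *
need(.5614,.1400,.047,-65.5)
print(robot.state()['moment'])"
```

```text
t36.02 pos [0.5613 0.1404 0.0484] yaw -65.53 F [-0.91  0.08 -5.15] w 0.0255 
 shift/25mm [0.02 0.   0.05] turn/.08 [ 0.   -0.   -0.01]
t36.68 pos [0.5613 0.1404 0.0477] yaw -65.53 F [-1.53  0.55 -2.  ] w 0.0257 
 shift/25mm [0.02 0.   0.03] turn/.08 [-0.   -0.   -0.01]
[-0.05321536  0.13366858  0.02118243]
```

Touching down at z 47.7 mm, the same as at the grasp. I open the fingers gently, moderately wide.

```bash
python3 -m crank '[[0,0,0.01,0,0,0,10],[0,0,0,0,0,0,26],[0,0,0,0,0,0,32],[0,0,0,0,0,0,40],[0,0,0,0,0,0,50],[0,0,0,0,0,0,70],[0,0,0,0,0,0,93],[0,0,0,0,0,0,93]]' >/dev/null
python3 -m crank '[[0,0,0,0,0,0,93],[0,0,0,0,0,0,93],[0,0,0,0,0,0,93],[0,0,0,0,0,0,93],[0,0,0,0,0,0,93],[0,0,0,0,0,0,93],[0,0,0,0,0,0,93],[0,0,0,0,0,0,93]]'
python3 -c "
from h import *
need(.5614,.1400,.12,-65.5)
s=cam('side')
cv2.imwrite('pics/b2.png',cv2.resize(s['img'][190:310,190:330],None,fx=5,fy=5,interpolation=2)[:,:,::-1])"
```

```text
time: 38.02
tcp_pos: [0.5613, 0.1404, 0.0474]
eef_rot: [[0.414, -0.91, 0.0], [-0.91, -0.414, 0.0], [-0.0, -0.0, -1.0]]
ft_force: [0.7, -0.4, 0.2]
width: 0.0928
t38.02 pos [0.5613 0.1404 0.0474] yaw -65.54 F [ 0.66 -0.44  0.17] w 0.0928 
 shift/25mm [ 0.02  0.   -2.9 ] turn/.08 [-0.    0.   -0.01]
```

View pics/b2.png

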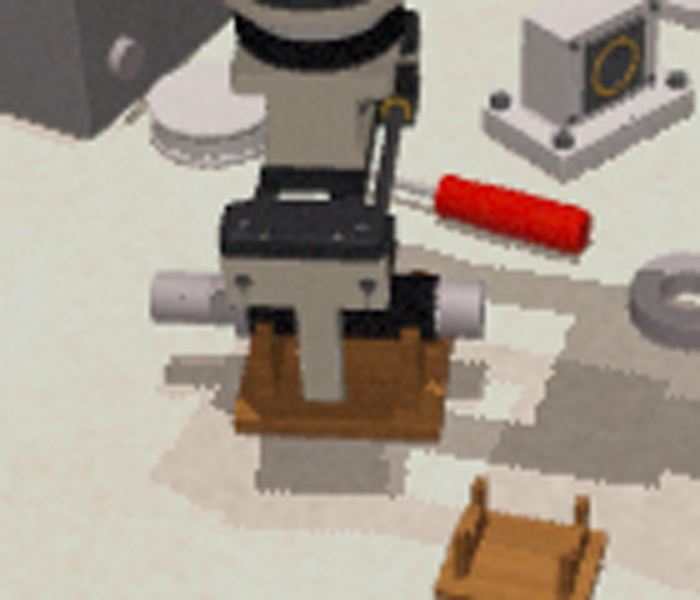

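Released, and the gauge lies in both slots. I raise the hand straight up, then move it aside so the top camera can see.

```bash
python3 -m crank '[[0,0,-0.2,0,0,0,93],[0,0,-0.5,0,0,0,93],[0,0,-0.8,0,0,0,93],[0,0,-0.9,0,0,0,93],[0,0,-0.9,0,0,0,93],[0,0,-0.9,0,0,0,93],[0,0,-0.9,0,0,0,93],[0,0,-0.5,0,0,0,93]]' >/dev/null
python3 -m crank '[[0.3,0.3,-0.3,0,0,0,93],[0.8,0.6,0,0,0,0,93],[0.9,0.6,0,0,0,0,93],[0.9,0.6,0,0,0,0,93],[0.9,0.6,0,0,0,0,93],[0.9,0.6,0,0,0,0,93],[0.6,0.4,0,0,0,0,93],[0,0,0,0,0,0,93]]' >/dev/null
python3 -m crank '[[0.5,0.3,0,0,0,0,93],[0.9,0.2,0,0,0,0,93],[0.9,0.2,0,0,0,0,93],[0.9,0.2,0,0,0,0,93],[0.5,0.2,0,0,0,0,93],[0,0,0,0,0,0,93],[0,0,0,0,0,0,93],[0,0,0,0,0,0,93]]' >/dev/null
python3 -c "
from h import *
st()
t=cam('top');s=cam('side')
a=cv2.resize(t['img'][165:265,200:300],(400,400),interpolation=2);b=cv2.resize(s['img'][190:310,190:310],(400,400),interpolation=2)
cv2.imwrite('pics/f1.png',np.hstack([a,b])[:,:,::-1]); cv2.imwrite('pics/f2.png',t['img'][:,:,::-1])"
```

```text
t40.07 X -9.73 lat 4.62 z 194.75 mm yaw -65.52 tilt [-0.0003  0.0004] Fx -1.08 Fl 0.05 Fz 0.69 M [-0.04  0.03  0.01]
```

View pics/f1.png

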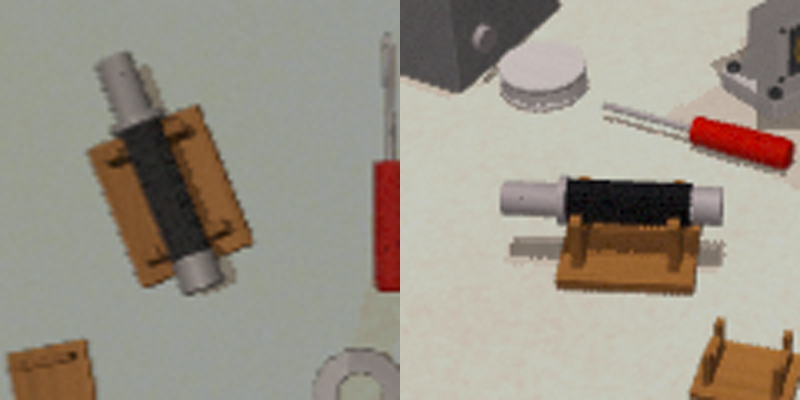

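View pics/f2.png

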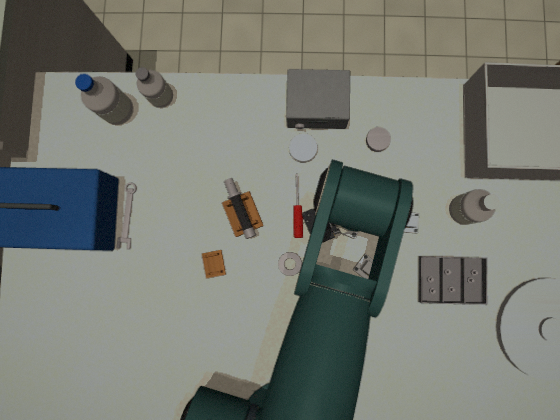

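The gauge lies centred in both slots, level in the side view. The bystanders are where they were, and the hand is clear. I hand in.

```bash
python3 -c "
from h import *
print(order.finish_job()); print(robot.state()['time'])"
```

```text
the job is handed in; nothing more can be done
None
the job is handed in; nothing more can be done
```

The job is handed in at about 40 s. No verdict is given, but every check I made passed.

- **Go end:** I pushed it into the front mouth of the large housing until the collar met the face, at about 7 N, and held it there. I then drew it right out. It slid freely once I corrected a 2 N side load near the mouth. The collar met the face about 2 mm deeper in tool position than I first estimated, which fits the gauge sitting that far off centre in the grip.
- **No-go end:** I carried the gauge over the housing and pressed the no-go face on the far mouth at about 6.5–7.5 N for more than a second. It was refused within 0.3 mm of where I expected the face.
- **Return:** I laid the gauge back in the large cradle, opened the fingers and moved clear. The last pictures show it level in both slots, with no bystander visibly moved. The arm hid the spot around the housing in the final top view.
- **Camera disagreement:** The side camera read the bore about 3 mm too low, so I worked from its offset to the insert's edges and from the forces instead.

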